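# Fish out the brake arms and pack the parts case

## Task

Pack every loose brake arm into the parts case and put its cover back on. Some arms lie on the bench and one or two have dropped into the narrow gap between the tool chest and the parts cleaner: draw those out with the bent rod, not with your fingers. The cover comes off by squeezing its two tabs together and must end latched again over the arms; lay the rod back on top of the tool chest and do not disturb the other things on the bench.

Things in the scene. Friction and masses are not known exactly. Their poses are not given: they have to be found in the camera images.
- station: Blue steel tool chest and steel parts cleaner fixed side by side with a gap 56 mm wide (x = -28 to 28 mm) between them, open at its top and at its mouth. Origin: middle of the mouth, on the bench; own +y points out of the mouth. Both machines span y = -320 to 0 and are 125 mm high. A capped 48 mm copper pipe, 170 mm high, closes the gap at y = -248 mm.
- chest_top (a point): Middle of the tool chest's flat top, 125 mm above the bench; the chest is 122 mm deep (station x = -150 to -28 mm) and 320 mm wide.
- cleaner_top (a point): Middle of the parts cleaner's lid, 125 mm above the bench; the cleaner is 150 mm deep (station x = 28 to 178 mm) and 320 mm wide; a low lid grip here rises 10 mm.
- hook: Bent rod, 0.11 kg, lying along the chest's top, its bent end over the end away from the mouth. Origin: centre of its wooden handle (100 long, 24 wide, 30 mm high, flat sides). Own +x runs along the rod: a 6 mm round shank on the handle's axis from x = 50 to 270 mm, then 75 mm straight down (own -z) to a crossbar foot, 32 mm wide along own y. Centre of mass about 40 mm from the origin towards the bend.
- hook_tip (a point): Underside of the middle of the rod's crossbar foot (6 mm round), 270 mm ahead of and 75 mm below the handle's centre.
- case: Grey open-topped plastic parts case fixed to the bench, 128 (x) by 204 (y) by 56 mm high, walls and floor 4 mm thick; inside 120 by 196 mm, 52 deep. Origin: centre of its underside. In the middle of its two long walls small ledges stand 6 mm inwards, 6 to 10 mm below the rim; the cover's latches catch under them.
- cover: Black snap-fit cover of the case: loose plate 128 by 204 by 4 mm, 0.19 kg. Origin: centre of the plate's underside; seated, 56 mm above the case's origin, axes alike (or half a turn round). On it stand two grey tabs with a black block (30 by 40, 24 mm high) between. Four round lugs near the corners reach 20 mm below the plate and fit in the case with 2.5 mm play; off the case it stands on them.
- tab_near_face (a point): Middle of the outer face of the grey tab on the cover's own -x side: 30 mm from the cover's middle, 17 mm above its origin. The tab is 36 mm wide (own y), from 5 to 30 mm above the cover's origin.
- tab_far_face (a point): The same point on the tab on the cover's own +x side.
- tab_near (a joint): Sprung latch tab on the cover's own -x side: 0 = out (latched), grows as it is pressed towards the middle, up to 0.008 m; free of the case's ledge from 0.004 m. The spring takes 2 N to start, 6 N at the end, and pushes the tab out again when let go. Held squeezed, the tabs carry the cover.
- tab_far (a joint): The same tab on the cover's own +x side.
- brake_a: Aluminium brake arm, at first in the gap; may be absent. 92 mm long, 0.07 to 0.12 kg: a bar 18 wide and 16 mm high from own x = -46 to +30 mm, with an upright round boss 24 mm in diameter and 22 mm high centred at x = +34 mm. Origin: centre of the underside of its 92 mm length; z up.
- brake_b: Aluminium brake arm, at first in the gap; may be absent. 92 mm long, 0.07 to 0.12 kg: a bar 18 wide and 16 mm high from own x = -46 to +30 mm, with an upright round boss 24 mm in diameter and 22 mm high centred at x = +34 mm. Origin: centre of the underside of its 92 mm length; z up.
- brake_c: Aluminium brake arm, at first on the bench; may be absent. 92 mm long, 0.07 to 0.12 kg: a bar 18 wide and 16 mm high from own x = -46 to +30 mm, with an upright round boss 24 mm in diameter and 22 mm high centred at x = +34 mm. Origin: centre of the underside of its 92 mm length; z up.
- brake_d: Aluminium brake arm, at first on the bench; may be absent. 92 mm long, 0.07 to 0.12 kg: a bar 18 wide and 16 mm high from own x = -46 to +30 mm, with an upright round boss 24 mm in diameter and 22 mm high centred at x = +34 mm. Origin: centre of the underside of its 92 mm length; z up.
- grease_tub: Bystander: tub, 72 mm across, 60 mm high. Origin: centre of its underside.
- cassette: Bystander: stepped sprocket cassette, 116 mm across, 37 mm high. Origin: centre of its underside.
- pedal: Bystander: black pedal, 100 by 90 by 26 mm. Origin: centre of its underside.
- tyre_lever: Bystander: black tyre lever, 115 by 20 by 12 mm. Origin: centre of its underside.
- dish: Bystander: green bowl, 120 mm across, 45 mm high. Origin: centre of its underside.
- spanner: Bystander: steel spanner, 190 mm long, lying along own x. Origin: under its middle.
There are look-alikes about, which are no part of the job. Leave any blue or green look-alike of the brake_a alone. What is shaped like the cover but pink is not meant.

How it is judged (in metres and radians):
On the way, in this order (a step that is already met when the one before it is completed fails the run):
1. the cover has been freed and lifted clear of the case ((z of cover in the frame of case above 0.095 m or horizontal distance between cover and case above 0.13 m)), for 0.2 s.
2. every brake arm lies in the case, let go (x of brake_a in the frame of case between -0.056 and 0.056 m and y of brake_a in the frame of case between -0.092 and 0.092 m and z of brake_a in the frame of case between -0.004 and 0.042 m and x of brake_b in the frame of case between -0.056 and 0.056 m and y of brake_b in the frame of case between -0.092 and 0.092 m and z of brake_b in the frame of case between -0.004 and 0.042 m and x of brake_c in the frame of case between -0.056 and 0.056 m and y of brake_c in the frame of case between -0.092 and 0.092 m and z of brake_c in the frame of case between -0.004 and 0.042 m and x of brake_d in the frame of case between -0.056 and 0.056 m and y of brake_d in the frame of case between -0.092 and 0.092 m and z of brake_d in the frame of case between -0.004 and 0.042 m and contact force between the fingers and brake_a below 0.3 N and contact force between the fingers and brake_b below 0.3 N and contact force between the fingers and brake_c below 0.3 N and contact force between the fingers and brake_d below 0.3 N), for 0.2 s.
At the end, for the whole second after the job is handed in: Every brake arm that is present lies at rest in the case (its centre within the inside, below the rim); the cover is seated on the case within 6 mm and 0.05 rad, no more than 2.5 mm high, with both tabs sprung out (under 2 mm pressed); the rod's handle lies at rest on top of the tool chest (x of brake_a in the frame of case between -0.056 and 0.056 m and y of brake_a in the frame of case between -0.092 and 0.092 m and z of brake_a in the frame of case between -0.004 and 0.042 m and x of brake_b in the frame of case between -0.056 and 0.056 m and y of brake_b in the frame of case between -0.092 and 0.092 m and z of brake_b in the frame of case between -0.004 and 0.042 m and x of brake_c in the frame of case between -0.056 and 0.056 m and y of brake_c in the frame of case between -0.092 and 0.092 m and z of brake_c in the frame of case between -0.004 and 0.042 m and x of brake_d in the frame of case between -0.056 and 0.056 m and y of brake_d in the frame of case between -0.092 and 0.092 m and z of brake_d in the frame of case between -0.004 and 0.042 m and linear speed of each of brake_a, brake_b, brake_c, brake_d, cover, hook below 0.02 m/s and horizontal distance between cover and case below 0.006 m and z of cover in the frame of case between 0.053 and 0.0585 m and angle between the z axis of cover and the z axis of case, either way round below 0.03 rad and angle between the x axis of cover and the x axis of case, either way round below 0.05 rad and value of joint each of tab_near, tab_far below 0.002 m and x of hook in the frame of station between -0.14 and -0.038 m and y of hook in the frame of station between -0.315 and -0.005 m and z of hook in the frame of station between 0.13 and 0.15 m); the robot touches nothing.
It fails at once if the fingers touch a brake arm that lies in the gap ((y of brake_a in the frame of station between -0.25 and -0.005 m and x of brake_a in the frame of station between -0.028 and 0.028 m and z of brake_a in the frame of station below 0.1 m and contact force between the fingers and brake_a above 0.5 N) or (y of brake_b in the frame of station between -0.25 and -0.005 m and x of brake_b in the frame of station between -0.028 and 0.028 m and z of brake_b in the frame of station below 0.1 m and contact force between the fingers and brake_b above 0.5 N) or (y of brake_c in the frame of station between -0.25 and -0.005 m and x of brake_c in the frame of station between -0.028 and 0.028 m and z of brake_c in the frame of station below 0.1 m and contact force between the fingers and brake_c above 0.5 N) or (y of brake_d in the frame of station between -0.25 and -0.005 m and x of brake_d in the frame of station between -0.028 and 0.028 m and z of brake_d in the frame of station below 0.1 m and contact force between the fingers and brake_d above 0.5 N)).
It fails at once if a bystander is shifted by more than 40 mm (distance of any of grease_tub, cassette, pedal, tyre_lever, dish, spanner from where it was at the start of the episode above 0.04 m).
Of brake_a, brake_b only 1 to 2 are there at a start; the rules pass over those that are not, and their reading is None.
Of brake_c, brake_d only 1 to 2 are there at a start; the rules pass over those that are not, and their reading is None.
At some moment in a run one of brake_a, brake_b, brake_c, brake_d may be knocked a few centimetres aside while the robot is not near it.
It also fails if it takes over 210 s, if anything falls off the work surface, if the arm or the gripper's body presses on something with over 40 N, if the wrist force passes 120 N, or if a joint passes its speed limit or range.

## Robot

A 6-joint arm with a two-finger parallel gripper is mounted at the origin on the work surface. World frame = base frame: x ahead of the robot, y to its left, z up, the work surface at z = 0. Lengths are in m, angles in degrees, forces in N, time in s.
With the tool pointing down it reaches from about 0.3 to 0.85 m from the base axis. Payload 5.4 kg.
Tool frame: the origin (TCP) lies midway between the tips of the shut fingers; the grasp point (between the pads) lies 19 mm behind it (grip_point_offset is the distance from the TCP to the grasp point, in m); z points along the fingers, x is the direction in which the jaws open and shut, and the axes are right-handed (so a half turn about z gives the same grasp; the last joint's range is limited). The gripper opens to 85 mm and grips with 20 to 120 N. Pads are 22 mm wide; open, the fingers measure 114 mm over their backs; the gripper's body (76 mm by 85 mm) begins 54 mm behind the grasp point. The pads swing forward as they close: fully open they stand 13 mm farther back than shut.
Start: joints at [51.732, 9.076, 91.501, -0, 79.423, -12.038], TCP at [0.254, 0.516, 0.231] pointing down, gripper open.
Joint ranges: [-166.64, 166.64], [-54.1, 131.32], [10.49, 154.53], [-73.88, 253.88], [9.74, 151.15], [-171.62, 171.62]. Speed limits (degrees/s): [147.25, 147.25, 180, 180, 180, 180].

## Interface

Orientations are given as a 3x3 rotation matrix whose columns are the frame's x, y, z axes.
In Python, from plant import get_obs, grab_frame, camera_model, hand_in, grip_point_offset gives the robot as it stands. The module is installed in compiled form; this text tells all that it offers.
- The arm moves only by the tool play_rows, never from a script. Its argument "moves" is a list of rows, each a list of 3 entries, a list of its own where there are three numbers: the shift along the tool's x, y, z in units of 40 mm (1.0 is 40 mm), then the turn, a rotation vector about the tool's x, y, z in units of 5 degrees (1.0 is 5 degrees), then the opening in per cent of the stroke, from 0 (shut) to 100 (fully open). A call has 1 to 5 rows; each row is the pose to reach, as a shift and turn from the pose commanded when the call began, along the tool's axes at that moment; what a row does not reach only later rows make up. A row lasts 1/12 s, in which the tool goes at most 41.7 mm and 7.16 degrees, less where a joint would pass 70% of its speed; a pose out of reach is approached as far as the arm can. A call with a gripper value outside its range is refused whole. The fingers move at their own pace and stop on an object; "squeeze" is the grip in N (left out, the last holds). Time passes only in rows, so rows that repeat a pose let the fingers close. It gives the time, the measured TCP pose, the force and the opening at its end, in the units of the state.
- get_obs(): the state, without advancing time (a new reading comes with each control period).
- grab_frame(name): name is "scene" or "top" or "wrist"; returns (picture, depth): 420x560x3 uint8, blue, green, red; 420x560 float32, m along the optical axis (not along the pixel's ray), 0 where there is no reading.
- camera_model(name): a dict with "camera_matrix" (3x3 intrinsics, pixels), "pose" (4x4, takes a point from camera to world coordinates); the wrist camera has in their place "hand_eye" (4x4, takes a point from camera to tool coordinates, whose origin is the TCP and whose axes are the tool frame's). Camera axes: x right, y up, looking along -z (the intrinsics and any distortion apply to the point x, -y, -z); pixel columns grow to the right and rows downward; lengths in m; the calibration is good to about 2 mm. A picture is of the moment at which its call begins: read the wrist's pose just before it. camera_model takes no time and is no camera call.
- hand_in(): hands the job in, once; it reports no verdict.
The state is a dict: "time": time; "q": joint angles; "joint_vel": joint speeds; "joint_torque": joint torques, N m; "position": TCP position; "tcp_rot": TCP orientation; "wrist_force": force on the tool from outside, world axes, zero at the start; "torque": the same for the moment, N m; "width": opening from 0.0 (shut) to 1.0 (fully open).
Only numpy, scipy, OpenCV 4.12 (cv2) and the standard library are available. Lean on these libraries where they do the work, as an engineer would, in place of code of your own. Each camera call takes 0.05 s, during which the arm holds its last target.

## Working session

There is one attempt and no reset: what is moved stays moved. The work goes in short steps, Python scripts to look and compute and a tool call to move; the robot and the scene stay as the last step left them, time stands still between calls to the robot, and variables do not carry over. Pictures are saved under pics/ and viewed, and the job is handed in when it is done.

Besides the shell and the picture viewer there is one more tool, called as name([rows], argument=value, ...), one row to a line, values as JSON. play_rows: Moves the arm, as the interface text tells. Its arguments: {"type":"object","properties":{"moves":{"type":"array","items":{"type":"array"}},"squeeze":{"type":"number"}},"required":["moves"]}

```bash
mkdir -p pics; ls; cat > h.py <<'E'
import numpy as np, cv2
from plant import *
def snap(n,f):
    o=get_obs(); im,d=grab_frame(n); m=camera_model(n)
    cv2.imwrite('pics/%s.png'%f,im)
    if n=='wrist':
        T=np.eye(4);T[:3,:3]=np.array(o['tcp_rot']).reshape(3,3);T[:3,3]=o['position'];P=T@np.array(m['hand_eye'])
    else:P=np.array(m['pose'])
    np.savez('pics/%s.npz'%f,im=im,d=d,P=P,K=np.array(m['camera_matrix']),dist=np.array(m.get('distortion',[])))
    return im
def load(f): return np.load('pics/%s.npz'%f)
def pts(f):
    z=load(f);d=z['d'];K=z['K'];P=z['P'];h,w=d.shape
    u,v=np.meshgrid(np.arange(w),np.arange(h))
    X=np.stack([(u-K[0,2])/K[0,0]*d,-(v-K[1,2])/K[1,1]*d,-d],-1)
    W=X@P[:3,:3].T+P[:3,3]; W[d==0]=np.nan
    return W
def proj(f,p):
    z=load(f);K=z['K'];P=z['P'];c=(np.asarray(p)-P[:3,3])@P[:3,:3]
    return K[0,0]*c[...,0]/-c[...,2]+K[0,2], K[1,1]*c[...,1]/c[...,2]+K[1,2]
E
python3 - <<'E'
from h import *
print(get_obs()); print(grip_point_offset)
for n in ['scene','top','wrist']:
    snap(n,n+'0'); print(n,camera_model(n))
E
```

```text
pics
{'time': 0.0, 'q': array([ 5.17330297e+01,  9.11382688e+00,  9.15731332e+01,  2.13178461e-03,
        7.94225692e+01, -1.20393083e+01]), 'joint_vel': array([ 0.05929362, -0.02906563, -0.05352889, -0.02987881,  0.12972047,
       -0.05090577]), 'joint_torque': array([ 4.77726701e-05, -3.95996583e+01, -3.31432450e+01, -1.86349898e-04,
        8.34117935e-03,  1.02732406e-05]), 'position': array([0.25375526, 0.51530642, 0.23029697]), 'tcp_rot': array([[ 4.41944022e-01,  8.97041811e-01, -1.21264828e-03],
       [ 8.97040698e-01, -4.41945472e-01, -1.47824508e-03],
       [-1.86197206e-03, -4.34493283e-04, -9.99998172e-01]]), 'wrist_force': array([0.4279788 , 0.688596  , 1.41947382]), 'torque': array([ 0.01936131, -0.05127339,  0.04779331]), 'width': 1.0009382928921695}
0.0187
scene {'camera_matrix': array([[499.01611092,   0.        , 277.9115133 ],
       [  0.        , 499.01611092, 213.40624834],
       [  0.        ,   0.        ,   1.        ]]), 'pose': array([[ 0.11057524, -0.57896386,  0.8078205 ,  1.62814781],
       [ 0.99378625,  0.05399922, -0.09732924, -0.15691128],
    
[... 383 characters left out ...]
83,  0.00961882, -0.00915513, -0.00448894],
       [-0.00795297,  0.11833473,  0.99294191,  1.56594335],
       [ 0.        ,  0.        ,  0.        ,  1.        ]])}
wrist {'camera_matrix': array([[321.66257314,   0.        , 279.0593157 ],
       [  0.        , 321.66257314, 206.73896685],
       [  0.        ,   0.        ,   1.        ]]), 'hand_eye': array([[ 9.99999937e-01, -3.44245984e-04, -8.94941267e-05,
         1.09448825e-03],
       [-3.55670464e-04, -9.65227194e-01, -2.61412197e-01,
        -6.54472693e-02],
       [ 3.60793427e-06,  2.61412213e-01, -9.65227256e-01,
        -1.42911829e-01],
       [ 0.00000000e+00,  0.00000000e+00,  0.00000000e+00,
         1.00000000e+00]])}
```

View pics/top0.png

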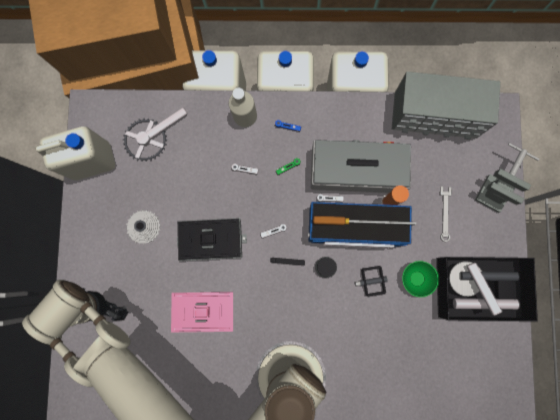

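View pics/scene0.png

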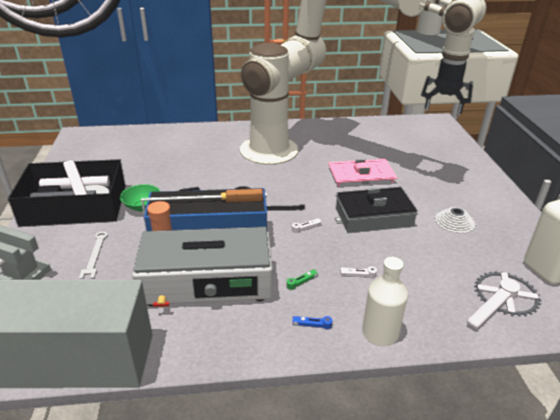

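View pics/wrist0.png

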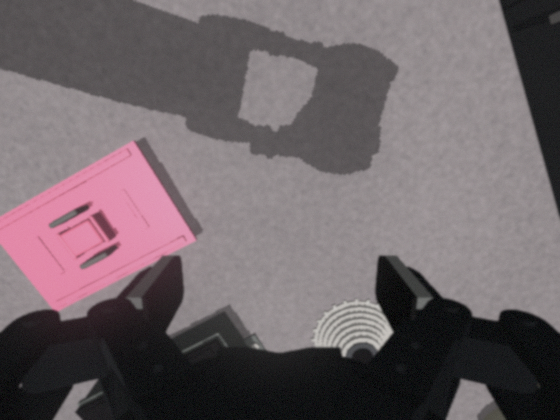

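The top view shows silver arms at (245,169) and (273,231) on the bench and one at (330,198) in the gap. Look-alikes are blue (288,126), green (288,167) and the pink cover (201,312). The real case and black cover are at (210,239). I'll enlarge the crops.

```bash
python3 - <<'E'
from h import *
im=load('top0')['im']
cv2.imwrite('pics/c1.png',cv2.resize(im[120:260,290:430],None,fx=4,fy=4,interpolation=cv2.INTER_CUBIC))
cv2.imwrite('pics/c2.png',cv2.resize(im[140:280,165:310],None,fx=4,fy=4,interpolation=cv2.INTER_CUBIC))
W=pts('top0')
def q(u,v): print((u,v),W[v,u].round(4))
for p in [(245,169),(273,231),(208,239),(180,222),(237,222),(180,258),(240,256),(330,198),(312,143),(312,185),(312,210),(311,238),(410,145),(408,240),(332,221),(405,224),(360,163)]: q(*p)
E
```

```text
(245, 169) [0.6917 0.1647 0.0207]
(273, 231) [0.4797 0.0656 0.0126]
(208, 239) [0.4463 0.2746 0.0732]
(180, 222) [0.5025 0.3716 0.0598]
(237, 222) [0.5045 0.1831 0.0581]
(180, 258) [0.3841 0.3679 0.0562]
(240, 256) [0.3925 0.1703 0.0607]
(330, 198) [ 0.5934 -0.1271  0.0218]
(312, 143) [ 0.7908 -0.0657  0.0012]
(312, 185) [ 0.6226 -0.0624  0.1032]
(312, 210) [ 0.5382 -0.062   0.1248]
(311, 238) [ 0.4498 -0.0595  0.1188]
(410, 145) [ 0.7538 -0.3776  0.1185]
(408, 240) [ 0.4461 -0.363   0.1268]
(332, 221) [ 0.501  -0.123   0.1513]
(405, 224) [ 0.4948 -0.3509  0.1419]
(360, 163) [ 0.6899 -0.2139  0.1316]
```

View pics/c1.png

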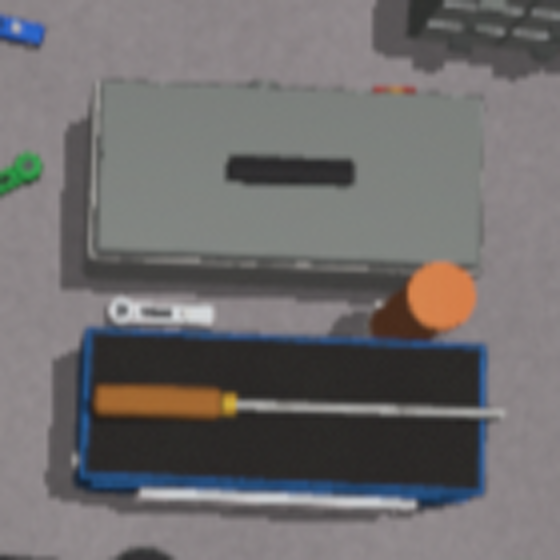

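View pics/c2.png

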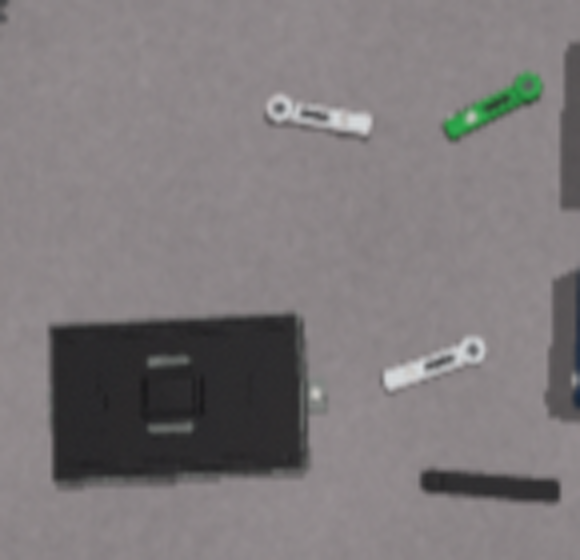

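One arm is visible in the gap near its mouth. A second one behind or beside the pipe needs a check later. Next I'll fit poses from the depth data.

```bash
python3 - <<'E'
from h import *
W=pts('top0');im=load('top0')['im'].astype(int)
u,v=np.meshgrid(np.arange(560),np.arange(420))
def rect(name,m):
    p=W[m][:,:2].astype(np.float32); r=cv2.minAreaRect(p*1000); print(name,m.sum(),np.round(r[0],1),np.round(r[1],1),round(r[2],2),'z',np.nanmedian(W[m][:,2]).round(4)); return r
z=W[...,2]
box=lambda a,b,c,d:(u>=a)&(u<b)&(v>=c)&(v<d)
rect('chest',box(300,420,195,255)&(z>.118)&(z<.132))
rect('cleaner',box(300,420,130,200)&(z>.118)&(z<.132))
rect('pipe',box(380,420,180,215)&(z>.16)&(z<.18))
hook=box(300,420,200,240)&(z>.140)&(W[...,1]>-.17); rect('handle',hook)
rect('shank',box(350,415,210,235)&(z>.135))
rect('case',box(165,248,210,265)&(z>.05)&(z<.066))
g=im.min(-1)
rect('tabs',box(190,225,225,255)&(z>.075))
# tabs by colour
t=box(190,225,222,252)&(g>75)
print('tabs px',[ (W[t&(v<238)].mean(0)).round(4),(W[t&(v>=238)].mean(0)).round(4)])
for n,b in [('d1',box(225,265,155,180)),('d2',box(255,292,220,243)),('gap',box(312,350,190,206))]:
    m=b&(g>165); rect(n,m)
    p=W[m]; print(p.mean(0).round(4)); 
    boss=p[p[:,2]>.0185]; print('hi',boss.mean(0).round(4) if len(boss) else None,len(boss))
E
```

```text
chest 3410 [ 510.4 -216.6] [155.8 327.7] 0.46 z 0.125
cleaner 3875 [ 670.9 -220.6] [308.2 183.4] 87.91 z 0.1244
pipe 241 [ 584.9 -329.4] [49.6 52.3] 46.42 z 0.1713
handle 265 [ 502.5 -116.9] [ 22.8 105.7] 0.74 z 0.1531
shank 123 [ 499.5 -279.2] [199.    6.4] 88.71 z 0.1423
case 2127 [446.6 275.8] [133.  209.1] 3.53 z 0.06
tabs 174 [445.8 275.5] [59.2 48.8] 2.24 z 0.081
tabs px [array([0.4766, 0.2817, 0.0743]), array([0.4216, 0.2761, 0.0787])]
d1 87 [697.1 168. ] [90.6 23.1] 80.27 z 0.0171
[0.6946 0.1632 0.0154]
hi [0.6963 0.184  0.0215] 30
d2 102 [484.6  65.6] [24.  86.8] 15.91 z 0.0161
[nan nan nan]
hi [0.4842 0.0508 0.0225] 31
gap 89 [ 599.  -127.4] [24.7 89.3] 0.47 z 0.0161
[ 0.5963 -0.1313  0.0156]
hi [ 0.5943 -0.1125  0.0223] 31
```

```bash
cat >> h.py <<'E'
from scipy.spatial.transform import Rotation as Ro
def down(yaw):
    c,s=np.cos(np.radians(yaw)),np.sin(np.radians(yaw))
    return np.array([[c,s,0],[s,-c,0],[0,0,-1.]])
def go(p,yaw=None,R=None):
    o=get_obs();R0=np.array(o['tcp_rot']).reshape(3,3)
    R1=down(yaw) if R is None else R
    d=R0.T@(np.array(p)-o['position'])/.04
    r=np.degrees(Ro.from_matrix(R0.T@R1).as_rotvec())/5
    print('shift',d.round(3).tolist(),'turn',r.round(3).tolist(),'rows',max(np.linalg.norm(d)*40/41.7,np.linalg.norm(r)*5/7.16).round(1))
def st():
    o=get_obs();R=np.array(o['tcp_rot']).reshape(3,3)
    print('t',round(o['time'],2),'p',o['position'].round(4),'yaw',np.degrees(np.arctan2(R[1,0],R[0,0])).round(2),'tilt',R[:,2].round(3),'F',o['wrist_force'].round(1),'w',round(o['width'],3),'q',o['q'].round(0))
E
python3 - <<'E'
from h import *
go([.446,.225,.25],3)
E
```

```text
shift [-4.39, 7.518, -0.483] turn [0.005, 0.018, 12.154] rows 8.5
```

play_rows([
  [[-4.4,7.5,-0.5],[0,0,12.15],100],
  [[-4.4,7.5,-0.5],[0,0,12.15],100],
  [[-4.4,7.5,-0.5],[0,0,12.15],100],
  [[-4.4,7.5,-0.5],[0,0,12.15],100],
  [[-4.4,7.5,-0.5],[0,0,12.15],100],
])

```text
time: 0.57
position: [0.3689, 0.3403, 0.2431]
tcp_rot: [[0.886, 0.464, -0.0], [0.464, -0.886, -0.0], [-0.0, 0.0, -1.0]]
wrist_force: [1.0, 0.5, 0.4]
width: 1.003
```

```bash
python3 - <<'E'
from h import *
st();go([.446,.225,.25],3)
E
```

```text
t 0.57 p [0.3689 0.3403 0.2431] yaw 27.64 tilt [-0. -0. -1.] F [1.  0.5 0.4] w 1.003 q [ 29.  -2. 102.  -0.  80.   1.]
shift [0.369, 3.448, -0.172] turn [0.002, 0.003, 4.928] rows 3.4
```

play_rows([
  [[0.4,3.4,-0.2],[0,0,4.9],100],
  [[0.4,3.4,-0.2],[0,0,4.9],100],
  [[0.4,3.4,-0.2],[0,0,4.9],100],
  [[0.4,3.4,-0.2],[0,0,4.9],100],
  [[0.4,3.4,-0.2],[0,0,4.9],100],
])

```text
time: 0.98
position: [0.4481, 0.2267, 0.2513]
tcp_rot: [[0.999, 0.054, 0.0], [0.054, -0.999, -0.001], [0.0, 0.001, -1.0]]
wrist_force: [-0.3, 0.1, -0.1]
width: 1.001
```

```bash
python3 - <<'E'
from h import *
st(); snap('wrist','w1'); st()
E
```

```text
t 0.98 p [0.4481 0.2267 0.2513] yaw 3.08 tilt [ 0.    -0.001 -1.   ] F [-0.3  0.1 -0.1] w 1.001 q [ 13.  -3. 101.  -0.  81.  10.]
t 1.03 p [0.447  0.2283 0.2511] yaw 3.33 tilt [-0.  0. -1.] F [-0.5 -0.2  0.9] w 1.0 q [ 13.  -3. 102.   0.  81.  10.]
```

View pics/w1.png

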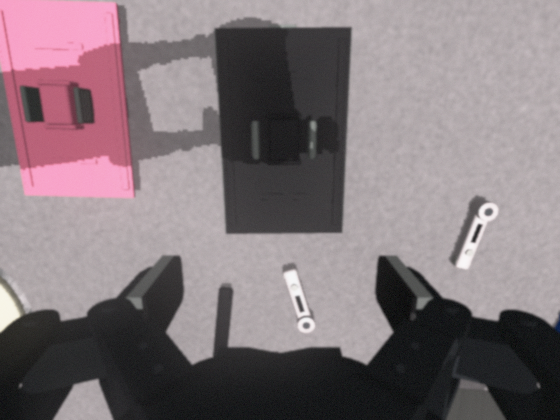

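The black cover is at cols 216–350, rows 28–233, with its tabs at (255,140) and (313,139). Both bench arms are visible at (298,298) and (477,236).

```bash
python3 - <<'E'
from h import *
z=load('w1');im=z['im'];W=pts('w1');u,v=np.meshgrid(np.arange(560),np.arange(420))
b=(u>215)&(u<352)&(v>25)&(v<236)
m=b&(W[...,2]>.05)&(W[...,2]<.066)
r=cv2.minAreaRect((W[m][:,:2]*1000).astype(np.float32));print(r,np.median(W[m][:,2]))
m=b&(W[...,2]>.078)
r=cv2.minAreaRect((W[m][:,:2]*1000).astype(np.float32));print(r,np.median(W[m][:,2]))
cv2.imwrite('pics/c3.png',cv2.resize(im[100:180,220:350],None,fx=5,fy=5,interpolation=cv2.INTER_CUBIC))
for u0 in range(244,326,3): print(u0,W[139,u0].round(4))
# edge of long sides by grad lines: left & right edges
D=z['d']; 
L=[];Rr=[]
for vv in range(60,225,5):
    row=W[vv,:,2]; k=np.where((row[200:370]>.05))[0]+200
    L.append(W[vv,k[0]][:2]);Rr.append(W[vv,k[-1]][:2])
for X in (L,Rr):
    X=np.array(X); c=np.polyfit(X[:,1],X[:,0],1); print(np.degrees(np.arctan(c[0])),c[0]*.275+c[1])
E
```

```text
((451.3890380859375, 276.299560546875), (133.01734924316406, 206.61488342285156), 3.5584511756896973) 0.060406539515074076
((451.4853515625, 275.52105712890625), (61.53120803833008, 48.12335968017578), 3.1507112979888916) 0.08040253992622173
244 [0.4111 0.2723 0.0596]
247 [0.4142 0.2725 0.0599]
250 [0.4172 0.2726 0.06  ]
253 [0.4222 0.2744 0.0855]
256 [0.4251 0.2746 0.0871]
259 [0.4273 0.2742 0.0769]
262 [0.4295 0.2733 0.0605]
265 [0.4325 0.2735 0.0603]
268 [0.4356 0.2737 0.0614]
271 [0.439  0.275  0.0801]
274 [nan nan nan]
277 [0.4447 0.2754 0.0819]
280 [0.4476 0.2754 0.0801]
283 [0.4505 0.2756 0.0803]
286 [0.4533 0.2758 0.0808]
289 [0.4562 0.2759 0.0802]
292 [0.4591 0.276  0.0793]
295 [0.4619 0.2762 0.0803]
298 [0.4649 0.2763 0.0781]
301 [0.4691 0.2755 0.0604]
304 [0.4721 0.2756 0.0599]
307 [0.4752 0.2758 0.0604]
310 [0.4758 0.2773 0.085 ]
313 [0.4786 0.2774 0.0854]
316 [0.4818 0.2774 0.0816]
319 [0.4875 0.2764 0.0595]
322 [0.4905 0.2766 0.0594]
325 [0.4933 0.2768 0.0612]
-3.2916198339461 0.3868420256226632
-3.8342105578130736 0.515560878059045
```

View pics/c3.png

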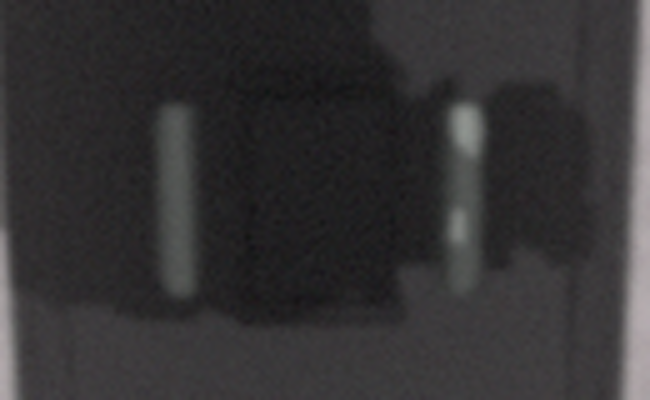

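```bash
python3 - <<'E'
from h import *
st();snap('wrist','w2');st();snap('wrist','w3');st()
for f in ('w2','w3'):
    W=pts(f);u,v=np.meshgrid(np.arange(560),np.arange(420))
    b=(u>205)&(u<362)&(v>15)&(v<246)
    for lo,hi in((.05,.066),(.078,.1)):
        m=b&(W[...,2]>lo)&(W[...,2]<hi)
        r=cv2.minAreaRect((W[m][:,:2]*1000).astype(np.float32));print(np.round(r[0],1),np.round(r[1],1),r[2],np.median(W[m][:,2]))
E
```

```text
t 1.03 p [0.447  0.2283 0.2511] yaw 3.33 tilt [-0.  0. -1.] F [-0.5 -0.2  0.9] w 1.0 q [ 13.  -3. 102.   0.  81.  10.]
t 1.08 p [0.4462 0.2294 0.2509] yaw 3.47 tilt [-0.001  0.    -1.   ] F [-0.4  0.8  0.7] w 0.996 q [ 13.  -3. 102.   0.  81.  10.]
t 1.13 p [0.4458 0.23   0.2509] yaw 3.55 tilt [-0.001  0.    -1.   ] F [-1.   0.   0.5] w 0.999 q [ 13.  -3. 102.   0.  81.  10.]
[451.4 276.5] [133.  206.5] 3.5148911476135254 0.060426004419714296
[451.5 275.1] [61.6 47.3] 3.3437538146972656 0.08046381163027899
[451.5 275.2] [133.  207.5] 3.564751625061035 0.06041282401227166
[451.4 275.2] [61.6 47.4] 3.5357346534729004 0.0804981264137713
```

```bash
python3 - <<'E'
from h import *
go([.4513,.2755,.11],3.5)
E
```

```text
shift [0.211, -1.126, 3.523] turn [-0.004, 0.011, 0.01] rows 3.6
```

play_rows([
  [[0.21,-1.13,3.52],[0,0,0],100],
  [[0.21,-1.13,3.52],[0,0,0],100],
  [[0.21,-1.13,3.52],[0,0,0],100],
  [[0.21,-1.13,3.52],[0,0,0],100],
  [[0.21,-1.13,3.52],[0,0,0],100],
])

```text
time: 1.55
position: [0.4465, 0.2759, 0.1043]
tcp_rot: [[0.998, 0.065, -0.011], [0.065, -0.998, -0.003], [-0.012, 0.002, -1.0]]
wrist_force: [-0.7, -0.6, -1.2]
width: 1.0
```

```bash
python3 - <<'E'
from h import *
snap('wrist','w4');snap('wrist','w4');st();go([.4513,.2755,.06],3.5)
E
```

```text
t 1.65 p [0.451  0.276  0.1104] yaw 3.63 tilt [-0.001 -0.001 -1.   ] F [0.1 0.5 0.2] w 0.997 q [ 18.  10. 105.  -0.  65.  15.]
shift [0.008, 0.011, 1.26] turn [0.005, 0.017, 0.027] rows 1.2
```

View pics/w4.png

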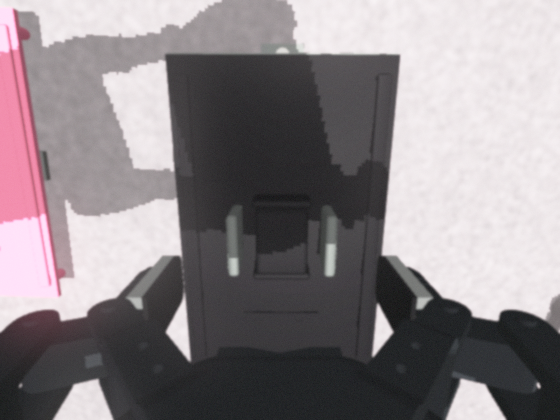

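Tabs (233 / 330) are centred between the fingers (182 / 377). I'll descend and squeeze.

play_rows([
  [[0,0,0.7],[0,0,0],100],
  [[0,0,1.26],[0,0,0],100],
  [[0,0,1.26],[0,0,0],100],
  [[0,0,1.26],[0,0,0],45],
  [[0,0,1.26],[0,0,0],45],
], squeeze=30)

```text
time: 2.07
position: [0.4538, 0.2757, 0.0629]
tcp_rot: [[0.998, 0.061, 0.004], [0.061, -0.998, 0.001], [0.004, -0.001, -1.0]]
wrist_force: [-1.9, 0.2, 2.6]
width: 0.75
```

play_rows([
  [[0,0,0],[0,0,0],45],
  [[0,0,0],[0,0,0],30],
  [[0,0,0],[0,0,0],30],
  [[0,0,0],[0,0,0],30],
  [[0,0,0],[0,0,0],30],
])

```text
time: 2.48
position: [0.4526, 0.2757, 0.0635]
tcp_rot: [[0.998, 0.061, 0.001], [0.061, -0.998, 0.001], [0.001, -0.001, -1.0]]
wrist_force: [-8.9, -1.6, 16.0]
width: 0.503
```

```bash
python3 - <<'E'
from h import *
st();snap('wrist','w5')
E
```

```text
t 2.48 p [0.4526 0.2757 0.0635] yaw 3.48 tilt [ 0.001  0.001 -1.   ] F [-8.9 -1.6 16. ] w 0.503 q [ 18.  14. 107.   0.  60.  15.]
```

View pics/w5.png

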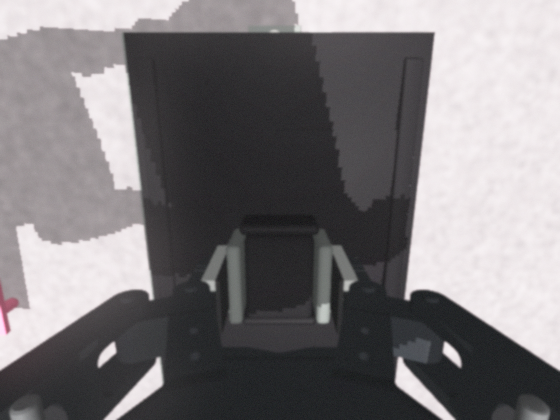

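Both tabs are fully pressed (43 mm opening). Lifting.

play_rows([
  [[0,0,-0.2],[0,0,0],30],
  [[0,0,-0.7],[0,0,0],30],
  [[0,0,-1.4],[0,0,0],30],
  [[0,0,-2.2],[0,0,0],30],
  [[0,0,-3],[0,0,0],30],
])

```text
time: 2.95
position: [0.452, 0.2749, 0.1821]
tcp_rot: [[0.998, 0.06, 0.001], [0.06, -0.998, 0.0], [0.001, -0.0, -1.0]]
wrist_force: [1.1, 0.3, -1.5]
width: 0.495
```

```bash
python3 - <<'E'
from h import *
st();snap('wrist','w6');snap('top','t6');go([.64,.31,.2],3.5)
E
```

```text
t 2.95 p [0.452  0.2749 0.1821] yaw 3.46 tilt [ 0.001  0.    -1.   ] F [ 1.1  0.3 -1.5] w 0.495 q [ 18.   5. 102.  -0.  73.  15.]
shift [4.633, -0.56, -0.238] turn [-0.041, -0.16, -0.006] rows 4.5
```

View pics/w6.png

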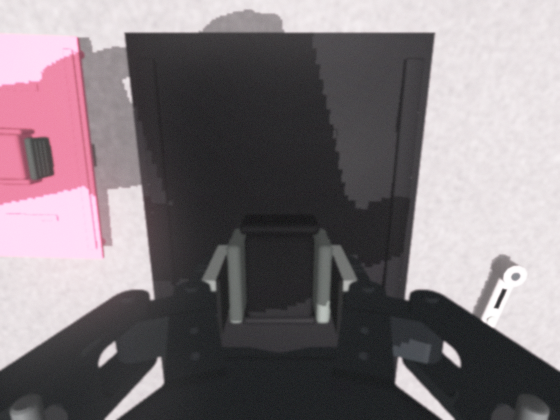

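View pics/t6.png

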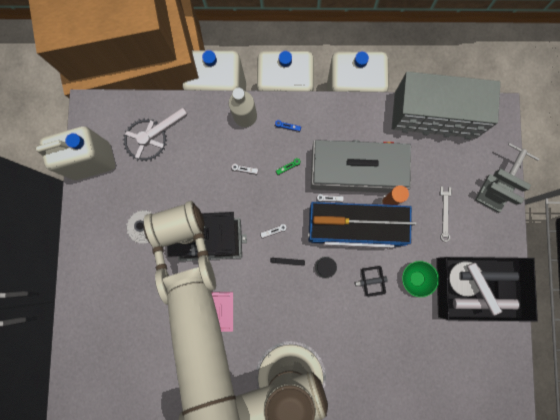

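The cover is free and lifted. I'll take it to open bench around (0.62, 0.335).

```bash
python3 - <<'E'
from h import *
go([.62,.335,.19],3.5)
E
```

```text
shift [4.168, -1.213, 0.007] turn [-0.041, -0.16, -0.006] rows 4.2
```

play_rows([
  [[1,-0.3,0],[0,0,0],30],
  [[2,-0.6,0],[0,0,0],30],
  [[3,-0.9,0],[0,0,0],30],
  [[4.17,-1.2,0],[0,0,0],30],
  [[4.17,-1.2,0],[0,0,0],30],
])

```text
time: 3.47
position: [0.6201, 0.3334, 0.1768]
tcp_rot: [[0.998, 0.059, 0.001], [0.059, -0.998, -0.0], [0.001, 0.0, -1.0]]
wrist_force: [-1.1, -0.5, -3.3]
width: 0.496
```

```bash
python3 - <<'E'
from h import *
st();snap('wrist','w7');st();go([.62,.335,.032],3.5)
E
```

```text
t 3.47 p [0.6201 0.3334 0.1768] yaw 3.39 tilt [ 0.001 -0.    -1.   ] F [-1.1 -0.5 -3.3] w 0.496 q [18. 30. 71. -0. 79. 15.]
t 3.52 p [0.6186 0.3331 0.1772] yaw 3.4 tilt [-0.001 -0.001 -1.   ] F [-0.8 -1.2 -1.4] w 0.495 q [18. 30. 71. -0. 79. 15.]
shift [0.04, -0.048, 3.629] turn [0.006, 0.01, -0.02] rows 3.5
```

View pics/w7.png

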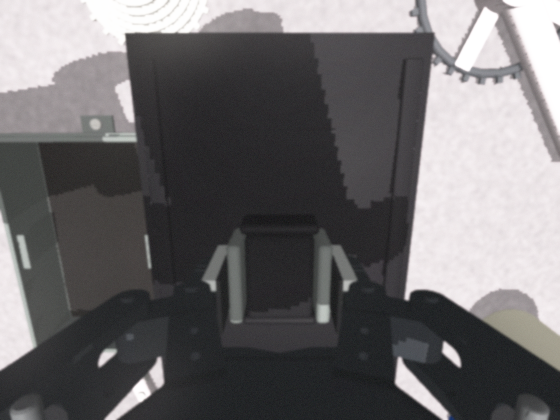

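Clear space beneath: cassette top left, crank top right, the opened case at left. Lowering.

play_rows([
  [[0,0,1],[0,0,0],30],
  [[0,0,2],[0,0,0],30],
  [[0,0,2.8],[0,0,0],30],
  [[0,0,3.4],[0,0,0],30],
  [[0,0,3.65],[0,0,0],30],
])

```text
time: 3.93
position: [0.6114, 0.3317, 0.0287]
tcp_rot: [[0.998, 0.061, -0.008], [0.06, -0.998, -0.003], [-0.009, 0.002, -1.0]]
wrist_force: [-0.5, -1.0, -2.8]
width: 0.493
```

play_rows([
  [[0,0,0.05],[0,0,0],30],
  [[0,0,0.1],[0,0,0],30],
  [[0,0,0.15],[0,0,0],30],
])

```text
time: 4.18
position: [0.6174, 0.3336, 0.0309]
tcp_rot: [[0.998, 0.06, 0.004], [0.06, -0.998, 0.001], [0.004, -0.001, -1.0]]
wrist_force: [0.1, 0.3, -1.7]
width: 0.499
```

play_rows([
  [[0,0,0.1],[0,0,0],30],
  [[0,0,0.15],[0,0,0],30],
  [[0,0,0.15],[0,0,0],30],
])

```text
time: 4.43
position: [0.6181, 0.3339, 0.0272]
tcp_rot: [[0.998, 0.061, 0.005], [0.061, -0.998, 0.002], [0.005, -0.001, -1.0]]
wrist_force: [-4.4, -2.5, 12.3]
width: 0.494
```

Contact (12 N up). Back off slightly and open, then rise.

play_rows([
  [[0,0,-0.05],[0,0,0],60],
  [[0,0,-0.05],[0,0,0],90],
  [[0,0,-0.05],[0,0,0],100],
  [[0,0,-0.05],[0,0,0],100],
  [[0,0,-0.05],[0,0,0],100],
])

```text
time: 4.85
position: [0.6158, 0.3331, 0.0242]
tcp_rot: [[0.998, 0.06, 0.0], [0.06, -0.998, 0.0], [0.0, -0.0, -1.0]]
wrist_force: [0.6, -0.1, 0.0]
width: 0.999
```

play_rows([
  [[0,0,-0.8],[0,0,0],100],
  [[0,0,-1.8],[0,0,0],100],
  [[0,0,-2.8],[0,0,0],100],
  [[0,0,-3.8],[0,0,0],100],
  [[0,0,-3.8],[0,0,0],100],
])

```text
time: 5.27
position: [0.6208, 0.3349, 0.1878]
tcp_rot: [[0.998, 0.061, 0.017], [0.06, -0.998, 0.006], [0.017, -0.005, -1.0]]
wrist_force: [1.2, 0.8, 1.7]
width: 1.0
```

```bash
python3 - <<'E'
from h import *
st();snap('wrist','w8');go([.6965,.166,.18],78)
E
```

```text
t 5.27 p [0.6208 0.3349 0.1878] yaw 3.47 tilt [ 0.017  0.006 -1.   ] F [1.2 0.8 1.7] w 1.0 q [19. 29. 71.  0. 78. 15.]
shift [1.671, 4.318, 0.093] turn [0.058, -0.144, -14.906] rows 10.4
```

View pics/w8.png

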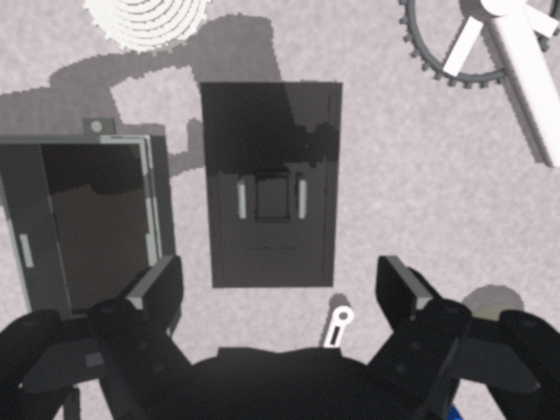

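The cover stands free on the bench. Now the first bench arm, at about (0.697, 0.166).

```bash
python3 - <<'E'
from h import *
go([.69,.11,.19],-10)
E
```

```text
shift [1.427, 5.704, -0.164] turn [-0.054, -0.135, 2.693] rows 5.6
```

play_rows([
  [[1.4,5.7,0],[0,0,2.7],60],
  [[1.4,5.7,0],[0,0,2.7],60],
  [[1.4,5.7,0],[0,0,2.7],60],
  [[1.4,5.7,0],[0,0,2.7],60],
  [[1.4,5.7,0],[0,0,2.7],60],
])

```text
time: 5.73
position: [0.6771, 0.1323, 0.1746]
tcp_rot: [[0.985, -0.174, -0.002], [-0.174, -0.985, -0.0], [-0.002, 0.0, -1.0]]
wrist_force: [0.6, 0.4, -0.8]
width: 0.597
```

play_rows([
  [[0,0.6,0],[0,0,0],60],
  [[0,0.6,0],[0,0,0],60],
  [[0,0.6,0],[0,0,0],60],
  [[0,0.6,0],[0,0,0],60],
])

```text
time: 6.07
position: [0.6728, 0.1113, 0.1752]
tcp_rot: [[0.985, -0.174, -0.001], [-0.174, -0.985, 0.001], [-0.001, -0.0, -1.0]]
wrist_force: [-0.1, 0.1, 0.1]
width: 0.605
```

```bash
cat >> h.py <<'E'
def arm(f,box,thr=150):
    z=load(f);im=z['im'].astype(int);W=pts(f);u,v=np.meshgrid(np.arange(560),np.arange(420))
    a,b,c,d=box;m=(u>=a)&(u<b)&(v>=c)&(v<d)&(W[...,2]>.009)&(W[...,2]<.03)
    p=W[m]; print('n',len(p),'z',np.percentile(p[:,2],[5,50,95]).round(4))
    r=cv2.minAreaRect((p[:,:2]*1000).astype(np.float32)); print(np.round(r[0],1),np.round(r[1],1),round(r[2],2))
    q=p[:,:2]-p[:,:2].mean(0); _,_,V=np.linalg.svd(q,full_matrices=False); ax=V[0]
    h=p[p[:,2]>.0192][:,:2].mean(0); c0=np.array(r[0])/1000
    if (h-c0)@ax<0: ax=-ax
    print('centre',c0.round(4),'boss dir',np.degrees(np.arctan2(ax[1],ax[0])).round(1),'boss',h.round(4))
E
python3 - <<'E'
from h import *
snap('wrist','w9');st();st()
E
```

```text
t 6.12 p [0.6729 0.1118 0.1754] yaw -9.97 tilt [-0.001  0.    -1.   ] F [0.3 0.1 0.6] w 0.6 q [-1. 27. 76.  0. 77.  9.]
t 6.12 p [0.6729 0.1118 0.1754] yaw -9.97 tilt [-0.001  0.    -1.   ] F [0.3 0.1 0.6] w 0.6 q [-1. 27. 76.  0. 77.  9.]
```

View pics/w9.png

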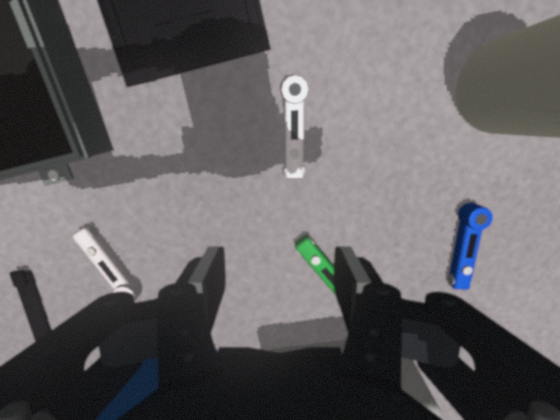

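Silver arm at cols 283–307, rows 75–178 (boss at top). The green (320,260) and blue (470,245) ones are look-alikes to leave alone.

```bash
python3 - <<'E'
from h import *
arm('w9',(270,320,60,190))
arm('w9',(60,140,215,300))
E
```

```text
n 2112 z [0.0141 0.0166 0.023 ]
[697.1 166.6] [91.2 22.7] 79.51
centre [0.6971 0.1666] boss dir 80.7 boss [0.7028 0.1983]
n 1560 z [0.0104 0.0159 0.021 ]
[485.3  64.9] [21.  90.4] 21.74
centre [0.4853 0.0649] boss dir -66.7 boss [0.497  0.0454]
```

```bash
python3 - <<'E'
from h import *
go([.6968,.1646,.05],-10)
E
```

```text
shift [0.364, -1.403, 3.134] turn [-0.003, 0.013, 0.006] rows 3.3
```

play_rows([
  [[0.36,-1.4,0.5],[0,0,0],60],
  [[0.36,-1.4,1.5],[0,0,0],60],
  [[0.36,-1.4,2.5],[0,0,0],60],
  [[0.36,-1.4,3.1],[0,0,0],60],
  [[0.36,-1.4,3.1],[0,0,0],60],
])

```text
time: 6.53
position: [0.6905, 0.1651, 0.0423]
tcp_rot: [[0.985, -0.171, -0.016], [-0.171, -0.985, -0.001], [-0.015, 0.004, -1.0]]
wrist_force: [-1.4, -0.3, -1.4]
width: 0.603
```

play_rows([
  [[0,0,0],[0,0,0],60],
  [[0,0,0],[0,0,0],60],
])

```text
time: 6.7
position: [0.6987, 0.164, 0.0547]
tcp_rot: [[0.985, -0.173, 0.004], [-0.173, -0.985, 0.0], [0.004, -0.001, -1.0]]
wrist_force: [0.8, -0.4, 1.5]
width: 0.603
```

```bash
python3 - <<'E'
from h import *
st();go([.6968,.1646,.003],-10)
E
```

```text
t 6.7 p [0.6987 0.164  0.0547] yaw -9.98 tilt [ 0.004  0.    -1.   ] F [ 0.8 -0.4  1.5] w 0.603 q [ 4. 39. 73.  0. 68. 14.]
shift [-0.054, -0.005, 1.292] turn [-0.011, -0.041, 0.004] rows 1.2
```

play_rows([
  [[0,0,0.4],[0,0,0],60],
  [[0,0,0.75],[0,0,0],60],
  [[0,0,0.95],[0,0,0],60],
  [[0,0,1.1],[0,0,0],60],
  [[0,0,1.2],[0,0,0],60],
])

```text
time: 7.12
position: [0.6964, 0.1629, 0.0025]
tcp_rot: [[0.985, -0.175, -0.002], [-0.175, -0.985, -0.0], [-0.002, 0.0, -1.0]]
wrist_force: [-0.1, -0.3, 0.4]
width: 0.601
```

play_rows([
  [[0,0,0],[0,0,0],40],
  [[0,0,0],[0,0,0],0],
  [[0,0,0],[0,0,0],0],
  [[0,0,0],[0,0,0],0],
  [[0,0,0],[0,0,0],0],
], squeeze=40)

```text
time: 7.53
position: [0.6978, 0.1631, 0.0048]
tcp_rot: [[0.985, -0.174, 0.001], [-0.174, -0.985, 0.0], [0.001, -0.0, -1.0]]
wrist_force: [-0.1, 0.2, 1.0]
width: 0.196
```

Gripped (16.7 mm). I'll lay the arms across the case (along its x), spaced along y at 66, 22, -22 and -66 mm.

play_rows([
  [[0,0,-0.5],[0,0,0],0],
  [[0,0,-1.5],[0,0,0],0],
  [[0,0,-2.5],[0,0,0],0],
  [[0,0,-3.4],[0,0,0],0],
  [[0,0,-3.8],[0,0,0],0],
])

```text
time: 7.95
position: [0.7001, 0.1634, 0.1634]
tcp_rot: [[0.985, -0.174, 0.01], [-0.174, -0.985, 0.001], [0.009, -0.002, -1.0]]
wrist_force: [0.7, -0.1, 0.2]
width: 0.195
```

```bash
cat >> h.py <<'E'
C=np.array([.4517,.2756]);TH=np.radians(3.5)
def case(x,y): return C+np.array([[np.cos(TH),-np.sin(TH)],[np.sin(TH),np.cos(TH)]])@np.array([x,y])
E
python3 - <<'E'
from h import *
st();p=case(-.003,.066);print(p);go([*p,.15],-86.5)
snap('wrist','w10')
E
```

```text
t 7.95 p [0.7001 0.1634 0.1634] yaw -10.03 tilt [ 0.01   0.001 -1.   ] F [ 0.7 -0.1  0.2] w 0.195 q [ 4. 33. 69.  0. 78. 14.]
[0.44467639 0.34129375]
shift [-7.066, -3.267, 0.276] turn [-0.094, -0.074, 15.293] rows 10.7
```

View pics/w10.png

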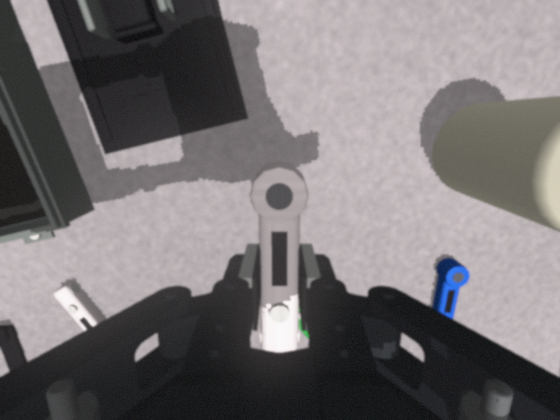

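The arm is held straight in the jaws. Carry it to the case.

play_rows([
  [[-7,-3.2,0],[0,0,15.3],0],
  [[-7,-3.2,0],[0,0,15.3],0],
  [[-7,-3.2,0],[0,0,15.3],0],
  [[-7,-3.2,0],[0,0,15.3],0],
  [[-7,-3.2,0],[0,0,15.3],0],
])

```text
time: 8.42
position: [0.5235, 0.282, 0.1551]
tcp_rot: [[0.692, -0.722, -0.001], [-0.722, -0.692, -0.0], [-0.001, 0.001, -1.0]]
wrist_force: [0.3, 0.2, 0.2]
width: 0.197
```

```bash
python3 - <<'E'
from h import *
st();p=case(-.003,.066);go([*p,.15],-86.5)
E
```

```text
t 8.42 p [0.5235 0.282  0.1551] yaw -46.23 tilt [-0.001 -0.    -1.   ] F [0.3 0.2 0.2] w 0.197 q [17. 16. 93.  0. 72. 63.]
shift [-2.434, 0.398, 0.129] turn [0.014, 0.003, 8.053] rows 5.6
```

play_rows([
  [[-2.4,0.4,0],[0,0,8.05],0],
  [[-2.4,0.4,0],[0,0,8.05],0],
  [[-2.4,0.4,0],[0,0,8.05],0],
  [[-2.4,0.4,0],[0,0,8.05],0],
  [[-2.4,0.4,0],[0,0,8.05],0],
])

```text
time: 8.83
position: [0.4457, 0.3399, 0.1553]
tcp_rot: [[0.145, -0.989, -0.001], [-0.989, -0.145, -0.001], [0.0, 0.001, -1.0]]
wrist_force: [-0.3, -0.5, -1.1]
width: 0.198
```

```bash
python3 - <<'E'
from h import *
st();p=case(-.003,.066);go([*p,.09],-86.5)
E
```

```text
t 8.83 p [0.4457 0.3399 0.1553] yaw -81.65 tilt [-0.001 -0.001 -1.   ] F [-0.3 -0.5 -1.1] w 0.198 q [ 25.  11.  98.  -0.  71. 107.]
shift [-0.039, 0.017, 1.632] turn [0.013, -0.005, 0.97] rows 1.6
```

play_rows([
  [[0,0,0],[0,0,0.97],0],
  [[0,0,0.5],[0,0,0.97],0],
  [[0,0,1],[0,0,0.97],0],
  [[0,0,1.4],[0,0,0.97],0],
  [[0,0,1.6],[0,0,0.97],0],
])

```text
time: 9.25
position: [0.4455, 0.3383, 0.089]
tcp_rot: [[0.065, -0.998, -0.004], [-0.998, -0.065, -0.002], [0.002, 0.005, -1.0]]
wrist_force: [0.0, -0.1, -1.5]
width: 0.194
```

```bash
python3 - <<'E'
from h import *
snap('wrist','w11');snap('wrist','w11');st();p=case(-.003,.066);go([*p,.0125],-86.5)
E
```

```text
t 9.35 p [0.4458 0.3384 0.0899] yaw -86.29 tilt [-0.004 -0.002 -1.   ] F [ 0.4 -0.5 -0.5] w 0.193 q [ 25.  16. 101.   0.  64. 111.]
shift [-0.077, 0.015, 1.934] turn [0.048, -0.019, 0.042] rows 1.9
```

View pics/w11.png

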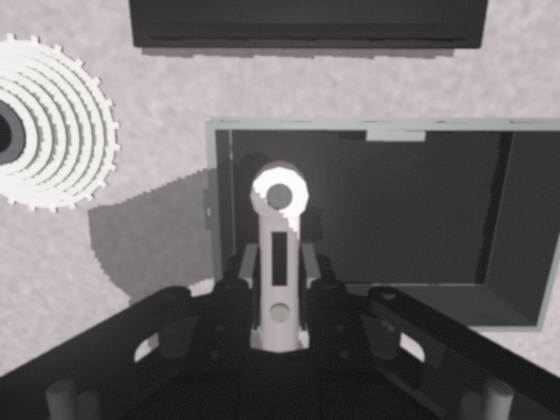

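Case interior spans cols 232–500 and the arm hangs inside it. Lowering.

play_rows([
  [[0,0,0.5],[0,0,0],0],
  [[0,0,1.0],[0,0,0],0],
  [[0,0,1.4],[0,0,0],0],
  [[0,0,1.7],[0,0,0],0],
  [[0,0,1.9],[0,0,0],0],
])

```text
time: 9.77
position: [0.4474, 0.3391, 0.0155]
tcp_rot: [[0.065, -0.998, -0.0], [-0.998, -0.065, -0.0], [0.0, 0.0, -1.0]]
wrist_force: [-0.2, 0.5, -1.1]
width: 0.197
```

play_rows([
  [[0,0,0],[0,0,0],0],
  [[0,0,0],[0,0,0],32],
  [[0,0,0],[0,0,0],32],
  [[0,0,0],[0,0,0],32],
])

```text
time: 10.1
position: [0.4486, 0.3397, 0.0175]
tcp_rot: [[0.065, -0.998, 0.003], [-0.998, -0.065, 0.001], [-0.001, -0.003, -1.0]]
wrist_force: [-0.6, 0.2, -1.4]
width: 0.321
```

play_rows([
  [[0,0,-0.5],[0,0,0],32],
  [[0,0,-1.5],[0,0,0],32],
  [[0,0,-2.5],[0,0,0],32],
  [[0,0,-3.5],[0,0,0],50],
  [[0,0,-4],[0,0,0],60],
])

```text
time: 10.52
position: [0.4501, 0.3405, 0.183]
tcp_rot: [[0.065, -0.998, 0.009], [-0.998, -0.065, 0.004], [-0.004, -0.009, -1.0]]
wrist_force: [0.4, -0.3, 0.6]
width: 0.586
```

```bash
python3 - <<'E'
from h import *
st();snap('wrist','w12')
go([.4853,.0649,.17],23)
E
```

```text
t 10.52 p [0.4501 0.3405 0.183 ] yaw -86.28 tilt [ 0.009  0.004 -1.   ] F [ 0.4 -0.3  0.6] w 0.586 q [ 25.   9.  97.   0.  73. 111.]
shift [6.952, -0.384, 0.367] turn [-0.167, -0.111, -21.855] rows 15.3
```

View pics/w12.png

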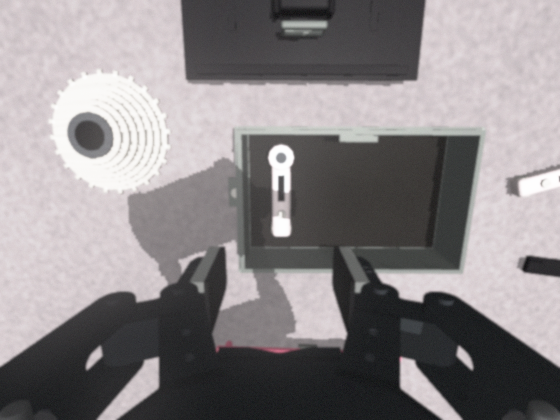

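First arm is in the case. Next, the second bench arm.

```bash
python3 - <<'E'
from h import *
go([.505,.014,.19],22)
E
```

```text
shift [8.251, -0.8, -0.134] turn [-0.168, -0.109, -21.655] rows 15.1
```

play_rows([
  [[8.2,-0.8,-0.1],[0,0,-21.6],60],
  [[8.2,-0.8,-0.1],[0,0,-21.6],60],
  [[8.2,-0.8,-0.1],[0,0,-21.6],60],
  [[8.2,-0.8,-0.1],[0,0,-21.6],60],
  [[8.2,-0.8,-0.1],[0,0,-21.6],60],
])

```text
time: 10.98
position: [0.4783, 0.1542, 0.1791]
tcp_rot: [[0.587, -0.809, 0.002], [-0.809, -0.587, 0.0], [0.001, -0.001, -1.0]]
wrist_force: [0.4, -0.4, -0.5]
width: 0.6
```

```bash
python3 - <<'E'
from h import *
st();go([.505,.014,.19],22)
E
```

```text
t 10.98 p [0.4783 0.1542 0.1791] yaw -54.03 tilt [ 0.002  0.    -1.   ] F [ 0.4 -0.4 -0.5] w 0.6 q [  4.   1. 106.  -0.  73.  58.]
shift [3.23, 1.518, -0.271] turn [-0.007, -0.02, -15.207] rows 10.6
```

play_rows([
  [[3.2,1.5,-0.3],[0,0,-15.2],60],
  [[3.2,1.5,-0.3],[0,0,-15.2],60],
  [[3.2,1.5,-0.3],[0,0,-15.2],60],
  [[3.2,1.5,-0.3],[0,0,-15.2],60],
  [[3.2,1.5,-0.3],[0,0,-15.2],60],
])

```text
time: 11.4
position: [0.5054, 0.0116, 0.192]
tcp_rot: [[0.932, -0.362, 0.004], [-0.362, -0.932, -0.003], [0.004, 0.001, -1.0]]
wrist_force: [0.4, -0.2, -0.6]
width: 0.601
```

```bash
python3 - <<'E'
from h import *
st();go([.505,.014,.19],22)
E
```

```text
t 11.4 p [0.5054 0.0116 0.192 ] yaw -21.2 tilt [ 0.004 -0.003 -1.   ] F [ 0.4 -0.2 -0.6] w 0.601 q [-12.   0. 105.  -0.  74.   9.]
shift [-0.032, -0.051, 0.049] turn [0.034, -0.041, -8.64] rows 6.0
```

play_rows([
  [[0,0,0],[0,0,-8.6],60],
  [[0,0,0],[0,0,-8.6],60],
  [[0,0,0],[0,0,-8.6],60],
  [[0,0,0],[0,0,-8.6],60],
  [[0,0,0],[0,0,-8.6],60],
])

```text
time: 11.82
position: [0.5041, 0.0167, 0.191]
tcp_rot: [[0.966, 0.257, 0.001], [0.257, -0.966, -0.0], [0.001, 0.001, -1.0]]
wrist_force: [-0.5, -0.2, -0.3]
width: 0.602
```

play_rows([
  [[0,0,0],[0,0,-1.4],60],
  [[0,0,0],[0,0,-1.4],60],
  [[0,0,0],[0,0,-1.4],60],
])

```text
time: 12.07
position: [0.504, 0.0167, 0.1908]
tcp_rot: [[0.931, 0.364, 0.001], [0.364, -0.931, -0.0], [0.001, 0.0, -1.0]]
wrist_force: [0.1, -0.4, -1.0]
width: 0.595
```

```bash
python3 - <<'E'
from h import *
snap('wrist','w13');snap('wrist','w13');st()
E
```

```text
t 12.17 p [0.5039 0.0168 0.1906] yaw 21.39 tilt [ 0. -0. -1.] F [-0.4  0.2 -1.2] w 0.604 q [-12.   0. 105.   0.  74. -33.]
```

View pics/w13.png

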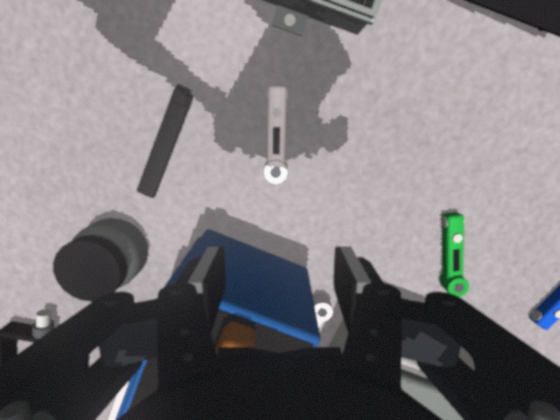

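Second silver arm at cols 268–288, rows 87–184, boss down.

```bash
python3 - <<'E'
from h import *
arm('w13',(260,295,80,190))
E
```

```text
n 1850 z [0.0144 0.0165 0.0229]
[483.2  63.7] [22.5 90.8] 21.55
centre [0.4832 0.0637] boss dir -70.1 boss [0.4952 0.0339]
```

```bash
python3 - <<'E'
from h import *
go([.482,.0672,.05],21.8)
E
```

```text
shift [-0.052, -1.375, 3.515] turn [0.003, -0.005, -0.082] rows 3.6
```

play_rows([
  [[0,-1.38,0.5],[0,0,0],60],
  [[-0.05,-1.38,1.5],[0,0,0],60],
  [[-0.05,-1.38,2.5],[0,0,0],60],
  [[-0.05,-1.38,3.2],[0,0,0],60],
  [[-0.05,-1.38,3.5],[0,0,0],60],
])

```text
time: 12.58
position: [0.4775, 0.0682, 0.0455]
tcp_rot: [[0.931, 0.366, -0.008], [0.366, -0.931, 0.001], [-0.007, -0.004, -1.0]]
wrist_force: [-1.2, 0.1, -0.3]
width: 0.604
```

play_rows([
  [[0,0,0],[0,0,0],60],
  [[0,0,0],[0,0,0],60],
  [[0,0,0],[0,0,0],60],
])

```text
time: 12.83
position: [0.4832, 0.0671, 0.052]
tcp_rot: [[0.93, 0.366, 0.003], [0.366, -0.93, -0.0], [0.003, 0.001, -1.0]]
wrist_force: [0.1, 0.1, 0.8]
width: 0.603
```

```bash
python3 - <<'E'
from h import *
st();go([.482,.0672,.003],21.8)
E
```

```text
t 12.83 p [0.4832 0.0671 0.052 ] yaw 21.5 tilt [ 0.003 -0.    -1.   ] F [0.1 0.1 0.8] w 0.603 q [ -6.   9. 114.  -0.  57. -28.]
shift [-0.032, -0.014, 1.225] turn [0.017, -0.031, -0.061] rows 1.2
```

play_rows([
  [[0,0,0.4],[0,0,0],60],
  [[0,0,0.75],[0,0,0],60],
  [[0,0,0.95],[0,0,0],60],
  [[0,0,1.1],[0,0,0],60],
  [[0,0,1.18],[0,0,0],60],
])

```text
time: 13.25
position: [0.4823, 0.0673, 0.0035]
tcp_rot: [[0.93, 0.367, 0.001], [0.367, -0.93, -0.0], [0.001, 0.0, -1.0]]
wrist_force: [-1.1, 0.3, -0.3]
width: 0.597
```

play_rows([
  [[0,0,0],[0,0,0],40],
  [[0,0,0],[0,0,0],0],
  [[0,0,0],[0,0,0],0],
  [[0,0,0],[0,0,0],0],
  [[0,0,0],[0,0,0],0],
])

```text
time: 13.67
position: [0.4826, 0.0673, 0.0041]
tcp_rot: [[0.93, 0.367, 0.002], [0.367, -0.93, -0.0], [0.002, 0.001, -1.0]]
wrist_force: [0.6, 0.6, 4.2]
width: 0.196
```

play_rows([
  [[0,0,-0.5],[0,0,0],0],
  [[0,0,-1.5],[0,0,0],0],
  [[0,0,-2.5],[0,0,0],0],
  [[0,0,-3.4],[0,0,0],0],
  [[0,0,-3.8],[0,0,0],0],
])

```text
time: 14.08
position: [0.4842, 0.0672, 0.1605]
tcp_rot: [[0.93, 0.367, 0.008], [0.367, -0.93, -0.001], [0.007, 0.004, -1.0]]
wrist_force: [1.3, 0.8, 0.1]
width: 0.202
```

```bash
python3 - <<'E'
from h import *
st();p=case(.003,.02);print(p);go([*p,.16],-86.5);go([*p,.16],93.5)
E
```

```text
t 14.08 p [0.4842 0.0672 0.1605] yaw 21.56 tilt [ 0.008 -0.001 -1.   ] F [1.3 0.8 0.1] w 0.202 q [ -6.  -0. 110.   0.  70. -28.]
[0.45347343 0.29574584]
shift [1.385, -5.597, 0.002] turn [-0.047, -0.095, 21.611] rows 15.1
shift [1.385, -5.597, 0.002] turn [0.088, -0.043, -14.388] rows 10.0
```

play_rows([
  [[1.3,-5.6,0],[0,0,-14.4],0],
  [[1.3,-5.6,0],[0,0,-14.4],0],
  [[1.3,-5.6,0],[0,0,-14.4],0],
  [[1.3,-5.6,0],[0,0,-14.4],0],
  [[1.3,-5.6,0],[0,0,-14.4],0],
])

```text
time: 14.5
position: [0.4501, 0.2752, 0.1551]
tcp_rot: [[0.534, 0.845, -0.0], [0.845, -0.534, -0.0], [-0.0, -0.0, -1.0]]
wrist_force: [0.7, 0.5, -0.7]
width: 0.197
```

```bash
python3 - <<'E'
from h import *
st();p=case(-.003,.02);go([*p,.15],93.5)
E
```

```text
t 14.5 p [0.4501 0.2752 0.1551] yaw 57.7 tilt [-0. -0. -1.] F [ 0.7  0.5 -0.7] w 0.197 q [ 18.   6. 104.  -0.  70. -39.]
shift [0.392, -0.325, 0.128] turn [-0.0, 0.001, -7.161] rows 5.0
```

play_rows([
  [[0.2,-0.2,0.1],[0,0,-7.16],0],
  [[0.2,-0.2,0.1],[0,0,-7.16],0],
  [[0.2,-0.2,0.1],[0,0,-7.16],0],
  [[0.2,-0.2,0.1],[0,0,-7.16],0],
  [[0.2,-0.2,0.1],[0,0,-7.16],0],
])

```text
time: 14.92
position: [0.448, 0.2846, 0.1507]
tcp_rot: [[-0.062, 0.998, -0.001], [0.998, 0.062, -0.0], [-0.0, -0.001, -1.0]]
wrist_force: [0.1, -0.2, -0.7]
width: 0.197
```

play_rows([
  [[0,0,0],[0,0,0],0],
  [[0,0,0.5],[0,0,0],0],
  [[0,0,1],[0,0,0],0],
  [[0,0,1.3],[0,0,0],0],
  [[0,0,1.5],[0,0,0],0],
])

```text
time: 15.33
position: [0.4473, 0.284, 0.0892]
tcp_rot: [[-0.053, 0.999, -0.003], [0.999, 0.053, -0.001], [-0.001, -0.003, -1.0]]
wrist_force: [0.3, -0.5, -1.0]
width: 0.194
```

```bash
python3 - <<'E'
from h import *
snap('wrist','w14');snap('wrist','w14');st();p=case(-.003,.02);go([*p,.0125],93.5)
E
```

```text
t 15.43 p [0.4474 0.284  0.0896] yaw 93.08 tilt [-0.003 -0.001 -1.   ] F [-1.5 -0.1 -0.9] w 0.198 q [ 19.  12. 106.  -0.  63. -74.]
shift [0.286, 0.025, 1.928] turn [-0.038, 0.011, -0.085] rows 1.9
```

View pics/w14.png

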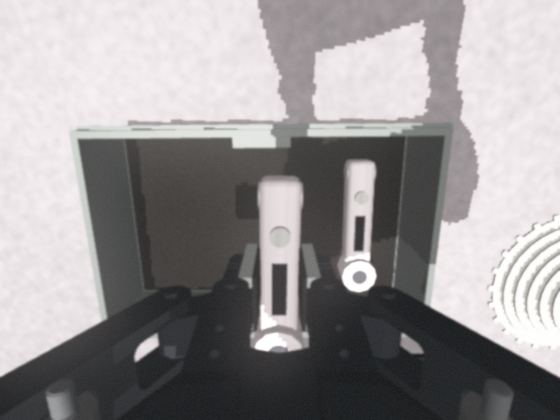

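Existing arm at (360,220) is about 53 mm to the side, so there's room. Lowering.

play_rows([
  [[0.1,0,0.5],[0,0,0],0],
  [[0.1,0,1.0],[0,0,0],0],
  [[0.1,0,1.4],[0,0,0],0],
  [[0.1,0,1.7],[0,0,0],0],
  [[0.1,0,1.9],[0,0,0],0],
])

```text
time: 15.85
position: [0.4484, 0.2885, 0.0146]
tcp_rot: [[-0.055, 0.999, -0.0], [0.999, 0.055, -0.0], [-0.0, -0.0, -1.0]]
wrist_force: [0.1, 0.4, -0.5]
width: 0.197
```

play_rows([
  [[0,0,0],[0,0,0],0],
  [[0,0,0.03],[0,0,0],32],
  [[0,0,0.03],[0,0,0],32],
  [[0,0,0.03],[0,0,0],32],
])

```text
time: 16.18
position: [0.4495, 0.2889, 0.0152]
tcp_rot: [[-0.055, 0.998, 0.002], [0.998, 0.055, 0.001], [0.001, 0.002, -1.0]]
wrist_force: [0.6, 0.3, -0.7]
width: 0.317
```

play_rows([
  [[0,0,-0.5],[0,0,0],32],
  [[0,0,-1.5],[0,0,0],32],
  [[0,0,-2.5],[0,0,0],32],
  [[0,0,-3.5],[0,0,0],50],
  [[0,0,-4.5],[0,0,0],60],
])

```text
time: 16.6
position: [0.4483, 0.2885, 0.197]
tcp_rot: [[-0.055, 0.998, 0.002], [0.998, 0.055, 0.001], [0.001, 0.002, -1.0]]
wrist_force: [0.6, -0.1, 0.3]
width: 0.584
```

```bash
python3 - <<'E'
from h import *
st();snap('wrist','w15');go([.59,.09,.28],2)
E
```

```text
t 16.6 p [0.4483 0.2885 0.197 ] yaw 93.16 tilt [ 0.002  0.001 -1.   ] F [ 0.6 -0.1  0.3] w 0.584 q [ 20.   4. 101.   0.  75. -73.]
shift [-5.183, 3.17, -1.812] turn [0.1, -0.19, 18.235] rows 12.7
```

View pics/w15.png

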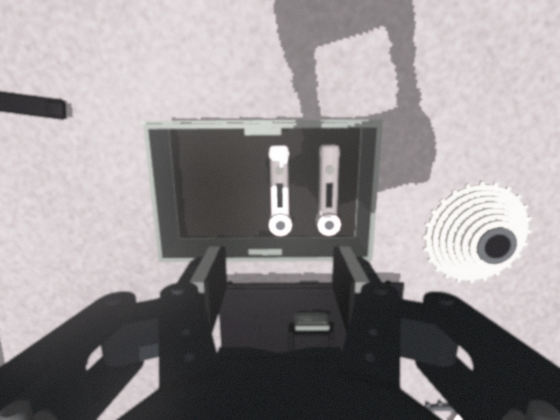

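Both bench arms are in the case. Next, a look down the gap.

```bash
python3 - <<'E'
from h import *
go([.59,-.1,.30],1)
E
```

```text
shift [-9.923, 2.915, -2.339] turn [0.098, -0.191, 18.435] rows 12.9
```

play_rows([
  [[-9.9,2.9,-2.4],[0,0,18.4],60],
  [[-9.9,2.9,-2.4],[0,0,18.4],60],
  [[-9.9,2.9,-2.4],[0,0,18.4],60],
  [[-9.9,2.9,-2.4],[0,0,18.4],60],
  [[-9.9,2.9,-2.4],[0,0,18.4],60],
])

```text
time: 17.07
position: [0.5166, 0.0954, 0.2426]
tcp_rot: [[0.544, 0.839, 0.002], [0.839, -0.544, -0.0], [0.001, 0.002, -1.0]]
wrist_force: [1.0, -0.2, -0.1]
width: 0.599
```

```bash
python3 - <<'E'
from h import *
st();go([.59,-.1,.30],1)
E
```

```text
t 17.07 p [0.5166 0.0954 0.2426] yaw 57.02 tilt [ 0.002 -0.    -1.   ] F [ 1.  -0.2 -0.1] w 0.599 q [ -3.   1.  99.   0.  80. -60.]
shift [-3.098, 4.202, -1.431] turn [0.013, -0.022, 11.203] rows 7.8
```

play_rows([
  [[-3.1,4.2,-1.4],[0,0,11.2],60],
  [[-3.1,4.2,-1.4],[0,0,11.2],60],
  [[-3.1,4.2,-1.4],[0,0,11.2],60],
  [[-3.1,4.2,-1.4],[0,0,11.2],60],
  [[-3.1,4.2,-1.4],[0,0,11.2],60],
])

```text
time: 17.48
position: [0.5884, -0.0929, 0.2965]
tcp_rot: [[0.933, 0.361, 0.002], [0.361, -0.933, -0.001], [0.001, 0.001, -1.0]]
wrist_force: [0.7, 0.7, -0.1]
width: 0.601
```

```bash
python3 - <<'E'
from h import *
st();go([.59,-.1,.30],1)
E
```

```text
t 17.48 p [ 0.5884 -0.0929  0.2965] yaw 21.17 tilt [ 0.002 -0.001 -1.   ] F [ 0.7  0.7 -0.1] w 0.601 q [-21.  10.  83.   0.  87. -42.]
shift [-0.027, 0.181, -0.086] turn [0.01, -0.019, 4.033] rows 2.8
```

play_rows([
  [[0,0,-0.1],[0,0,4],60],
  [[0,0,-0.1],[0,0,4],60],
  [[0,0,-0.1],[0,0,4],60],
  [[0,0,-0.1],[0,0,4],60],
])

```text
time: 17.82
position: [0.5881, -0.0913, 0.2998]
tcp_rot: [[1.0, 0.024, 0.001], [0.024, -1.0, -0.0], [0.001, 0.0, -1.0]]
wrist_force: [0.6, -0.8, -0.2]
width: 0.598
```

```bash
python3 - <<'E'
from h import *
snap('wrist','w16');snap('wrist','w16');st();snap('scene','s16')
E
```

```text
t 17.92 p [ 0.5879 -0.0907  0.2996] yaw 1.71 tilt [ 0.001 -0.    -1.   ] F [-0.2 -0.1  0.1] w 0.6 q [-20.  10.  83.  -0.  87. -22.]
```

View pics/w16.png

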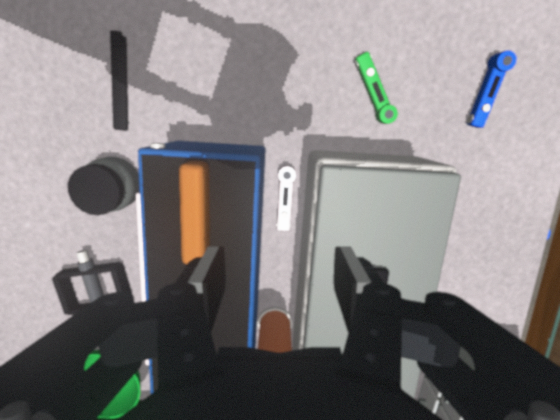

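Only one arm (286,198) lies in the gap, and the floor beyond it to the pipe (275,325) is empty. Next I'll measure the station, the arm and the handle.

```bash
python3 - <<'E'
from h import *
arm('w16',(272,302,160,235))
W=pts('w16');u,v=np.meshgrid(np.arange(560),np.arange(420));z=W[...,2]
# edges
def edge(rows,cols,thr,side):
    X=[]
    for r in rows:
        k=np.where(z[r,cols[0]:cols[1]]>thr)[0]
        if len(k): X.append(W[r,cols[0]+(k[0] if side=='first' else k[-1])][:2])
    X=np.array(X);c=np.polyfit(X[:,1],X[:,0],1);print('x at y=-.15',np.polyval(c,-.15).round(4),'yaw',-np.degrees(np.arctan(c[0])).round(2),'res',np.std(X[:,0]-np.polyval(c,X[:,1])).round(4))
edge(range(170,280,4),(230,272),.118,'last')   # chest inner
edge(range(175,240,4),(300,340),.115,'first')  # cleaner inner
def endy(cols,rows):
    X=[]
    for c in cols:
        k=np.where((z[rows[0]:rows[1],c]>.118))[0]
        X.append(W[rows[0]+k[0],c][:2])
    X=np.array(X);c=np.polyfit(X[:,0],X[:,1],1);print('mouth y at .59',np.polyval(c,.59).round(4),np.degrees(np.arctan(c[0])).round(2))
endy(range(145,260,5),(120,200));endy(range(330,450,5),(120,200))
m=(u>165)&(u<225)&(v>150)&(v<262)&(z>.145)
r=cv2.minAreaRect((W[m][:,:2]*1000).astype(np.float32));print('handle',r,np.median(z[m]))
for vv in (170,190,210,230,250):
    k=np.where(m[vv])[0];print(vv,W[vv,k[0]].round(4),W[vv,k[-1]].round(4))
E
```

```text
n 883 z [0.0142 0.0166 0.0231]
[ 600.3 -127.3] [90.5 22.7] 89.45
centre [ 0.6003 -0.1273] boss dir 88.3 boss [ 0.5999 -0.0961]
x at y=-.15 0.5674 yaw -1.85 res 0.0003
x at y=-.15 0.6279 yaw -1.79 res 0.0001
mouth y at .59 -0.0591 -2.08
mouth y at .59 -0.0648 -1.87
handle ((529.6887817382812, -112.60527038574219), (96.05537414550781, 67.32484436035156), 89.19573974609375) 0.1548702662414986
170 [ 0.4966 -0.0717  0.148 ] [ 0.5211 -0.0712  0.1467]
190 [ 0.4984 -0.0891  0.154 ] [ 0.5208 -0.0898  0.1477]
210 [ 0.4984 -0.1081  0.1543] [ 0.5203 -0.1091  0.1483]
230 [ 0.4965 -0.1289  0.1512] [ 0.5196 -0.1295  0.1476]
250 [ 0.4969 -0.1488  0.1527] [ 0.5633 -0.0832  0.3042]
```

```bash
python3 - <<'E'
from h import *
W=pts('w16')
for p in [(376,90),(364,60),(388,115),(120,80),(195,180),(195,250)]: print(p,W[p[1],p[0]].round(4))
go([.5088,-.128,.20],-1)
E
```

```text
(376, 90) [0.7076 0.0149 0.0166]
(364, 60) [0.689  0.0489 0.0173]
(388, 115) [ 0.7244 -0.0147  0.0219]
(120, 80) [0.3848 0.0183 0.0071]
(195, 180) [ 0.5128 -0.0792  0.1551]
(195, 250) [ 0.5104 -0.147   0.1561]
shift [-2.005, 0.874, 2.485] turn [0.002, -0.006, 0.541] rows 3.2
```

play_rows([
  [[-2,1.8,0.5],[0,0,0.54],60],
  [[-2,1.8,1],[0,0,0.54],60],
  [[-2,1.8,1.5],[0,0,0.54],60],
  [[-2,1.8,1.6],[0,0,0.54],60],
  [[-2,1.8,1.6],[0,0,0.54],60],
])

```text
time: 18.38
position: [0.5075, -0.1645, 0.2322]
tcp_rot: [[1.0, -0.021, -0.005], [-0.021, -1.0, 0.003], [-0.005, -0.003, -1.0]]
wrist_force: [-0.4, -0.4, 0.0]
width: 0.598
```

play_rows([
  [[0,0,0],[0,0,0],60],
  [[0,0,0],[0,0,0],60],
])

```text
time: 18.55
position: [0.5115, -0.1647, 0.2372]
tcp_rot: [[1.0, -0.018, 0.003], [-0.018, -1.0, -0.001], [0.003, 0.001, -1.0]]
wrist_force: [0.2, 0.0, 0.9]
width: 0.605
```

```bash
python3 - <<'E'
from h import *
snap('wrist','w17');snap('wrist','w17');st()
E
```

```text
t 18.65 p [ 0.5115 -0.1646  0.2371] yaw -1.04 tilt [ 0.003 -0.002 -1.   ] F [ 0.5 -0.3  0.4] w 0.599 q [-31.   3.  97.   0.  79. -30.]
```

View pics/w17.png

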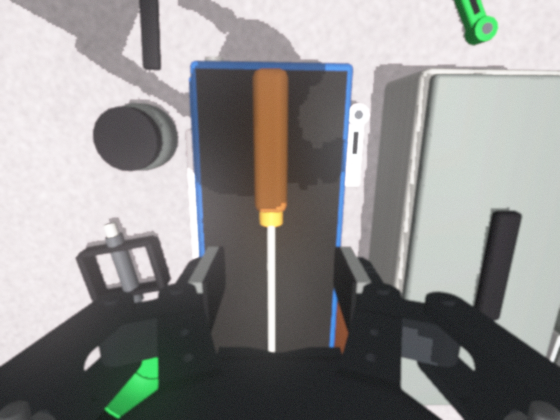

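Handle at cols 253–288, rows 68–212, with the shank running down to (271,350).

```bash
python3 - <<'E'
from h import *
W=pts('w17');z=W[...,2];u,v=np.meshgrid(np.arange(560),np.arange(420))
m=(u>235)&(u<305)&(v>60)&(v<222)&(z>.146)&(z<.17)
r=cv2.minAreaRect((W[m][:,:2]*1000).astype(np.float32));print('handle',r,np.percentile(z[m],[5,50,95]))
im=load('w17')['im'];X=[]
for vv in range(240,345,8):
    row=im[vv,255:290].astype(int).sum(-1); k=np.where(row>row.max()-120)[0]; c=int(round(k.mean()))+255; X.append(W[vv,c])
X=np.array(X);print(X.round(4)[::3])
c=X[(X[:,2]>.13)&(X[:,2]<.15)];
if len(c)>3: print(np.polyfit(c[:,1],c[:,0],1),c[:,1].mean())
E
```

```text
handle ((507.78594970703125, -118.64236450195312), (107.59134674072266, 24.03167152404785), 88.79296112060547) [0.14965214 0.15467258 0.15617228]
[[ 0.5062 -0.1894  0.1427]
 [ 0.5057 -0.2096  0.1436]
 [    nan     nan     nan]
 [ 0.5046 -0.2535  0.1433]
 [ 0.5041 -0.2765  0.1437]]
[0.02456848 0.5108422 ] -0.23602489591429984
```

```bash
python3 - <<'E'
from h import *
go([.5077,-.127,.17],-1.3)
E
```

```text
shift [-0.118, -0.942, 1.676] turn [0.018, -0.036, 0.051] rows 1.8
```

play_rows([
  [[-0.1,-0.94,0.5],[0,0,0.05],60],
  [[-0.1,-0.94,1.2],[0,0,0.05],60],
  [[-0.1,-0.94,1.6],[0,0,0.05],60],
  [[-0.1,-0.94,1.6],[0,0,0.05],60],
  [[-0.1,-0.94,1.6],[0,0,0.05],60],
])

```text
time: 19.07
position: [0.5071, -0.1268, 0.1716]
tcp_rot: [[1.0, -0.023, -0.0], [-0.023, -1.0, 0.0], [-0.0, -0.0, -1.0]]
wrist_force: [-0.1, -0.0, 0.1]
width: 0.598
```

```bash
python3 - <<'E'
from h import *
grab_frame('wrist');st();go([.5077,-.127,.1285],-1.3)
E
```

```text
t 19.12 p [ 0.5078 -0.1274  0.1727] yaw -1.37 tilt [ 0.002 -0.001 -1.   ] F [ 0.4 -0.5  0.9] w 0.601 q [-27.   4. 103.   0.  72. -26.]
shift [-0.005, -0.012, 1.106] turn [0.011, -0.024, -0.013] rows 1.1
```

play_rows([
  [[0,0,0.4],[0,0,0],60],
  [[0,0,0.75],[0,0,0],60],
  [[0,0,0.95],[0,0,0],60],
  [[0,0,1.05],[0,0,0],60],
  [[0,0,1.1],[0,0,0],60],
])

```text
time: 19.53
position: [0.5071, -0.1276, 0.1278]
tcp_rot: [[1.0, -0.025, 0.001], [-0.025, -1.0, -0.0], [0.001, 0.0, -1.0]]
wrist_force: [0.1, -1.2, 0.1]
width: 0.6
```

play_rows([
  [[0,0,0],[0,0,0],40],
  [[0,0,0],[0,0,0],0],
  [[0,0,0],[0,0,0],0],
  [[0,0,0],[0,0,0],0],
  [[0,0,0],[0,0,0],0],
], squeeze=90)

```text
time: 19.95
position: [0.5075, -0.1277, 0.1284]
tcp_rot: [[1.0, -0.025, 0.002], [-0.025, -1.0, -0.001], [0.002, 0.001, -1.0]]
wrist_force: [-0.4, 0.2, 6.1]
width: 0.263
```

Gripped (about 24 mm handle). Lift 100 mm.

play_rows([
  [[0,0,-0.3],[0,0,0],0],
  [[0,0,-0.9],[0,0,0],0],
  [[0,0,-1.6],[0,0,0],0],
  [[0,0,-2.3],[0,0,0],0],
  [[0,0,-2.6],[0,0,0],0],
])

```text
time: 20.37
position: [0.508, -0.1279, 0.2356]
tcp_rot: [[1.0, -0.025, 0.005], [-0.024, -1.0, -0.003], [0.005, 0.002, -1.0]]
wrist_force: [0.3, 0.3, 1.0]
width: 0.266
```

```bash
python3 - <<'E'
from h import *
grab_frame('wrist');st();im=snap('scene','s18');cv2.imwrite('pics/s18c.png',cv2.resize(im[130:330,0:320],None,fx=2.4,fy=2.4,interpolation=cv2.INTER_CUBIC))
E
```

```text
t 20.42 p [ 0.5087 -0.1282  0.2366] yaw -1.4 tilt [ 0.007 -0.004 -1.   ] F [ 1.3 -0.2  0.7] w 0.268 q [-27.   1. 100.   0.  79. -26.]
```

View pics/s18c.png

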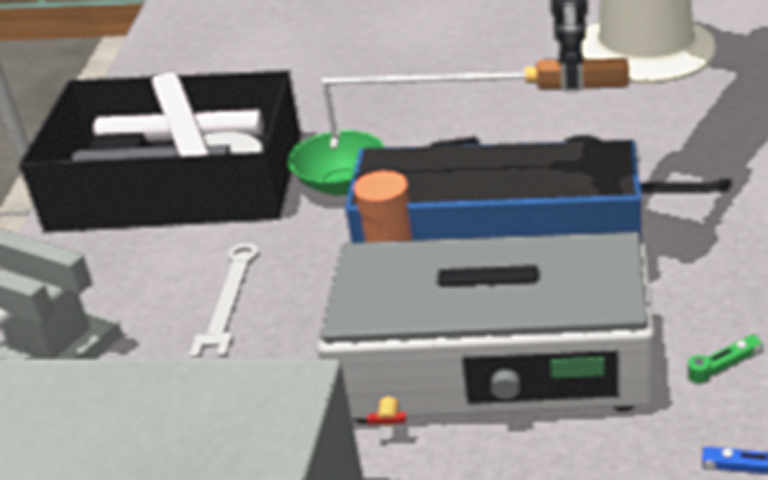

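Rod hangs level with its foot down. Move +y first, then over the gap.

```bash
python3 - <<'E'
from h import *
go([.512,.059,.236],-1.85);go([.6044,.059,.236],-1.85)
E
```

```text
shift [-0.013, -4.673, -0.061] turn [0.027, -0.057, 0.089] rows 4.5
shift [2.296, -4.73, -0.05] turn [0.027, -0.057, 0.089] rows 5.0
```

play_rows([
  [[0,-0.7,0],[0,0,0.09],0],
  [[0,-1.7,0],[0,0,0.09],0],
  [[0,-2.7,0],[0,0,0.09],0],
  [[0,-3.7,0],[0,0,0.09],0],
  [[0,-4.7,0],[0,0,0.09],0],
])

```text
time: 20.88
position: [0.5096, 0.0626, 0.2286]
tcp_rot: [[0.999, -0.033, -0.004], [-0.033, -0.999, 0.001], [-0.004, -0.0, -1.0]]
wrist_force: [1.4, 0.1, -0.7]
width: 0.261
```

play_rows([
  [[0.4,0,0],[0,0,0],0],
  [[1.1,0,0],[0,0,0],0],
  [[1.8,0,0],[0,0,0],0],
  [[2.3,0,0],[0,0,0],0],
  [[2.3,0,0],[0,0,0],0],
])

```text
time: 21.3
position: [0.6044, 0.0575, 0.2278]
tcp_rot: [[0.999, -0.033, -0.003], [-0.033, -0.999, 0.0], [-0.003, -0.0, -1.0]]
wrist_force: [-0.2, 0.3, -0.1]
width: 0.262
```

```bash
python3 - <<'E'
from h import *
grab_frame('wrist');snap('wrist','w19');st();snap('top','t19');im=snap('scene','s19');cv2.imwrite('pics/s19c.png',cv2.resize(im[130:330,0:320],None,fx=2.4,fy=2.4,interpolation=cv2.INTER_CUBIC))
im=load('t19')['im'];cv2.imwrite('pics/t19c.png',cv2.resize(im[120:270,230:430],None,fx=4,fy=4,interpolation=cv2.INTER_CUBIC))
go([.6044,.059,.236],-1.85)
E
```

```text
t 21.4 p [0.602  0.0578 0.2284] yaw -1.86 tilt [-0.005  0.    -1.   ] F [-1.1 -0.3 -1.4] w 0.262 q [-6. 14. 86. -0. 80. -4.]
shift [0.065, -0.03, -0.159] turn [-0.003, 0.035, -0.002] rows 0.2
```

View pics/w19.png

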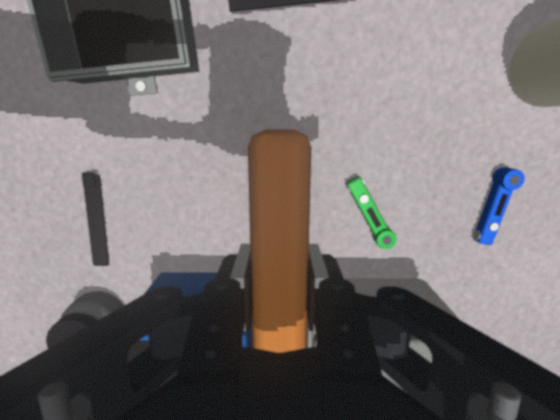

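View pics/t19c.png

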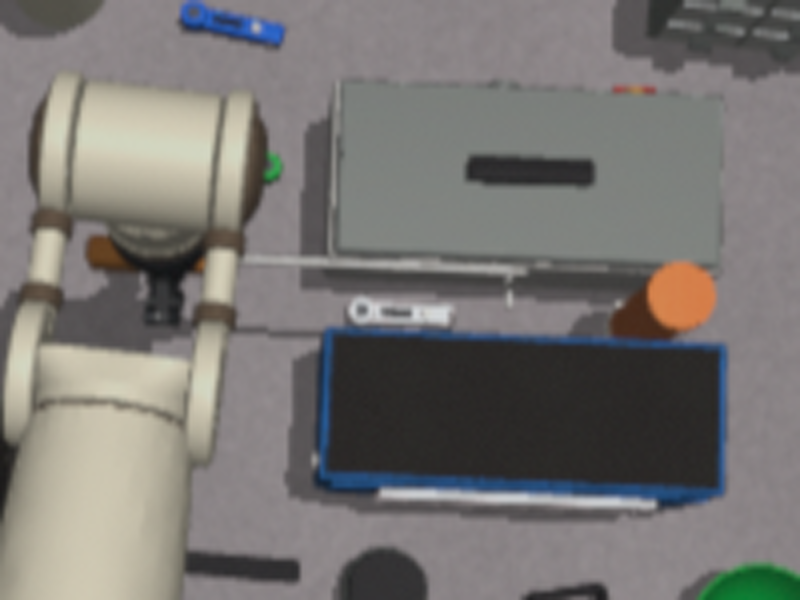

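View pics/s19c.png

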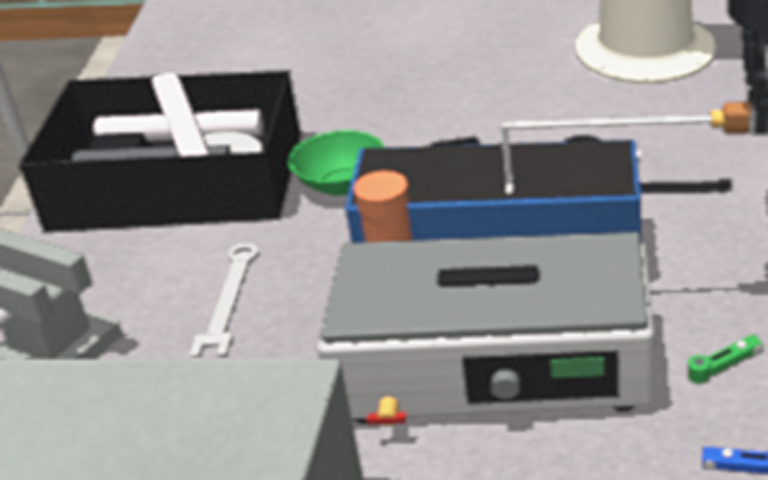

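```bash
python3 - <<'E'
from h import *
for n,p in [('foot',[.5937,-.199,.168]),('foot+16',[.6097,-.199,.168]),('foot-16',[.5777,-.199,.168]),('bend',[.5937,-.199,.243]),('chest edge',[.5674+.002,-.15,.125]),('cleaner edge',[.6279-.002,-.15,.125]),('armc',[.6003,-.1273,.016])]:
    u,v=proj('t19',np.array(p)); print(n,round(u,1),round(v,1),'crop',((u-230)*4).round(),((v-120)*4).round())
W=pts('t19')
for v in range(185,200): print(v,W[v,357].round(3),load('t19')['im'][v,357])
E
```

```text
foot 357.1 190.8 crop 508.0 283.0
foot+16 357.1 185.7 crop 508.0 263.0
foot-16 357.1 195.9 crop 509.0 304.0
bend 360.6 186.4 crop 523.0 266.0
chest edge 339.8 200.5 crop 439.0 322.0
cleaner edge 339.8 183.0 crop 439.0 252.0
armc 329.9 196.3 crop 400.0 305.0
185 [ 0.621 -0.205  0.12 ] [89 91 91]
186 [ 0.62  -0.207  0.109] [138 140 140]
187 [ 0.592 -0.188  0.243] [160 162 164]
188 [ 0.589 -0.189  0.241] [147 150 151]
189 [ 0.599 -0.199  0.169] [129 132 133]
190 [ 0.596 -0.198  0.171] [102 104 105]
191 [ 0.589 -0.196  0.188] [78 80 81]
192 [ 0.588 -0.197  0.181] [114 115 116]
193 [ 0.586 -0.198  0.174] [155 157 158]
194 [ 0.583 -0.198  0.174] [172 174 176]
195 [ 0.581 -0.199  0.168] [173 176 178]
196 [ 0.577 -0.199  0.168] [154 156 159]
197 [ 0.574 -0.199  0.168] [130 129 135]
198 [ 0.599 -0.223 -0.006] [132 130 137]
199 [ 0.595 -0.222 -0.002] [134 132 139]
```

```bash
python3 - <<'E'
from h import *
W=pts('t19');z=W[...,2]
for u in (345,350,357,364,370):
    col=W[:,u]
    s=''
    a=[(v,col[v].round(3).tolist()) for v in range(178,214)]
    ch=[x for x in a if x[1][2]>.115 and x[1][2]<.135 and x[0]>198]; cl=[x for x in a if .115<x[1][2]<.135 and x[0]<190]
    print(u,'chest first',ch[:2],'cleaner last',cl[-2:])
im=load('t19')['im'];cv2.imwrite('pics/t19d.png',cv2.resize(im[170:215,300:400],None,fx=8,fy=8,interpolation=cv2.INTER_CUBIC))
E
```

```text
345 chest first [(203, [0.561, -0.166, 0.127]), (204, [0.558, -0.166, 0.131])] cleaner last [(183, [0.626, -0.167, 0.126]), (184, [0.623, -0.167, 0.122])]
350 chest first [(204, [0.558, -0.182, 0.126]), (205, [0.556, -0.182, 0.123])] cleaner last [(183, [0.625, -0.182, 0.13]), (184, [0.623, -0.183, 0.122])]
357 chest first [(204, [0.559, -0.205, 0.12]), (205, [0.555, -0.204, 0.129])] cleaner last [(184, [0.623, -0.205, 0.124]), (185, [0.621, -0.205, 0.12])]
364 chest first [(204, [0.559, -0.226, 0.127]), (205, [0.556, -0.227, 0.121])] cleaner last [(185, [0.621, -0.228, 0.119]), (186, [0.619, -0.229, 0.116])]
370 chest first [(205, [0.556, -0.246, 0.121]), (206, [0.553, -0.245, 0.126])] cleaner last [(184, [0.624, -0.247, 0.121]), (185, [0.62, -0.246, 0.126])]
```

View pics/t19d.png

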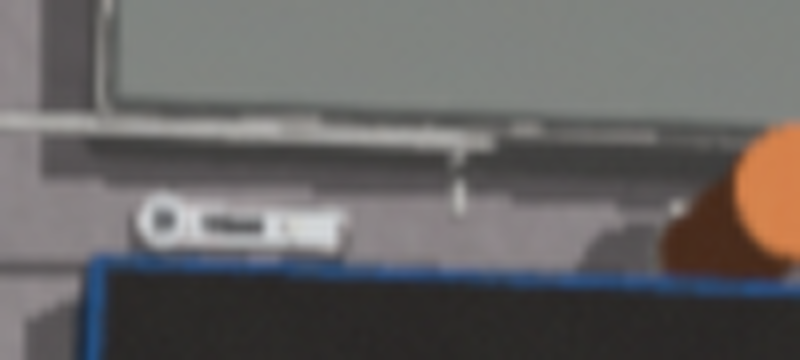

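The foot (px 357,192) lies mid-gap, behind the arm's tail. Lower most of the way and check force.

play_rows([
  [[0,0,0.4],[0,0,0],0],
  [[0,0,1.1],[0,0,0],0],
  [[0,0,1.9],[0,0,0],0],
  [[0,0,2.7],[0,0,0],0],
  [[0,0,3.2],[0,0,0],0],
])

```text
time: 21.92
position: [0.6, 0.058, 0.0994]
tcp_rot: [[0.999, -0.032, -0.005], [-0.032, -0.999, 0.0], [-0.005, -0.0, -1.0]]
wrist_force: [-0.5, -0.1, -1.6]
width: 0.266
```

```bash
python3 - <<'E'
from h import *
grab_frame('wrist');st();snap('top','t20');im=load('t20')['im'];cv2.imwrite('pics/t20.png',cv2.resize(im[170:230,290:400],None,fx=7,fy=7,interpolation=cv2.INTER_CUBIC))
go([.6035,.058,.0674],-1.85)
E
```

```text
t 21.97 p [0.5975 0.0582 0.0957] yaw -1.87 tilt [-0.012  0.001 -1.   ] F [-2.3 -0.1 -3.9] w 0.263 q [-6. 21. 93. -0. 66. -4.]
shift [0.133, -0.0, 0.772] turn [-0.008, 0.115, -0.003] rows 0.8
```

View pics/t20.png

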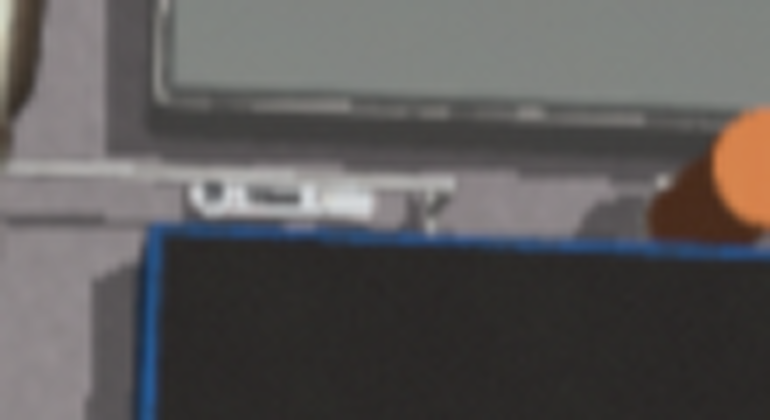

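play_rows([
  [[0.05,0,0.2],[0,0,0],0],
  [[0.1,0,0.4],[0,0,0],0],
  [[0.1,0,0.55],[0,0,0],0],
  [[0.1,0,0.65],[0,0,0],0],
  [[0.1,0,0.7],[0,0,0],0],
])

```text
time: 22.43
position: [0.6072, 0.0576, 0.0751]
tcp_rot: [[0.999, -0.032, 0.0], [-0.032, -0.999, -0.0], [0.0, 0.0, -1.0]]
wrist_force: [0.3, -0.2, -0.5]
width: 0.265
```

```bash
python3 - <<'E'
from h import *
grab_frame('wrist');st();grab_frame('wrist');st();go([.6035,.058,.0674],-1.85)
E
```

```text
t 22.48 p [0.6071 0.0576 0.0748] yaw -1.86 tilt [-0.  0. -1.] F [-0.1 -0.3 -0.8] w 0.262 q [-6. 23. 93. -0. 64. -4.]
t 22.53 p [0.6071 0.0576 0.0751] yaw -1.86 tilt [-0.  0. -1.] F [-0.6  0.   0. ] w 0.266 q [-6. 23. 93. -0. 64. -4.]
shift [-0.09, -0.007, 0.192] turn [-0.0, 0.003, -0.002] rows 0.2
```

play_rows([
  [[-0.03,0,0.1],[0,0,0],0],
  [[-0.05,0,0.18],[0,0,0],0],
  [[-0.05,0,0.18],[0,0,0],0],
  [[-0.05,-0.2,0.18],[0,0,0],0],
  [[-0.05,-0.4,0.18],[0,0,0],0],
])

```text
time: 22.95
position: [0.6058, 0.074, 0.0681]
tcp_rot: [[0.999, -0.033, 0.0], [-0.033, -0.999, 0.0], [0.0, -0.0, -1.0]]
wrist_force: [-0.1, -0.2, -1.5]
width: 0.266
```

play_rows([
  [[0,-0.25,0],[0,0,0],0],
  [[0,-0.5,0],[0,0,0],0],
  [[0,-0.75,0],[0,0,0],0],
  [[0,-1,0],[0,0,0],0],
  [[0,-1.25,0],[0,0,0],0],
])

```text
time: 23.37
position: [0.6073, 0.1249, 0.068]
tcp_rot: [[0.999, -0.032, 0.0], [-0.032, -0.999, -0.0], [0.0, 0.0, -1.0]]
wrist_force: [0.1, -1.1, -0.4]
width: 0.261
```

```bash
python3 - <<'E'
from h import *
st();snap('top','t21');im=load('t21')['im'];cv2.imwrite('pics/t21.png',cv2.resize(im[160:240,240:380],None,fx=5,fy=5,interpolation=cv2.INTER_CUBIC))
E
```

```text
t 23.37 p [0.6073 0.1249 0.068 ] yaw -1.83 tilt [ 0. -0. -1.] F [ 0.1 -1.1 -0.4] w 0.261 q [ 0. 25. 91. -0. 64.  2.]
```

View pics/t21.png

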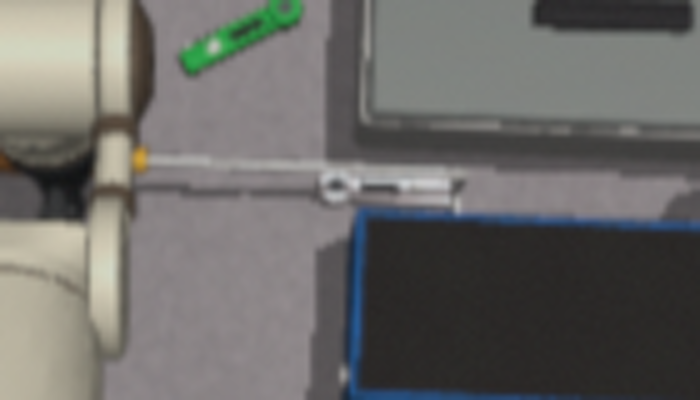

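The foot (458,195) is behind the arm and drawing it out. Continue.

play_rows([
  [[0,-0.25,0],[0,0,0],0],
  [[0,-0.5,0],[0,0,0],0],
  [[0,-0.75,0],[0,0,0],0],
  [[0,-1,0],[0,0,0],0],
  [[0,-1.25,0],[0,0,0],0],
])

```text
time: 23.83
position: [0.609, 0.1746, 0.0679]
tcp_rot: [[0.999, -0.032, 0.0], [-0.032, -0.999, 0.0], [0.0, -0.0, -1.0]]
wrist_force: [1.0, -1.2, -1.7]
width: 0.265
```

play_rows([
  [[0,-0.25,0],[0,0,0],0],
  [[0,-0.5,0],[0,0,0],0],
  [[0,-0.75,0],[0,0,0],0],
  [[0,-1,0],[0,0,0],0],
  [[0,-1.2,0],[0,0,0],0],
])

```text
time: 24.25
position: [0.6105, 0.2228, 0.068]
tcp_rot: [[0.999, -0.032, 0.0], [-0.032, -0.999, 0.0], [0.0, -0.0, -1.0]]
wrist_force: [0.0, -0.3, -1.0]
width: 0.265
```

play_rows([
  [[0,-0.2,0],[0,0,0],0],
  [[0,-0.4,0],[0,0,0],0],
  [[0,-0.5,0],[0,0,0],0],
  [[0,-0.5,0],[0,0,0],0],
  [[0,-0.5,0],[0,0,0],0],
])

```text
time: 24.67
position: [0.6112, 0.2417, 0.0679]
tcp_rot: [[0.999, -0.032, 0.0], [-0.032, -0.999, 0.0], [0.0, -0.0, -1.0]]
wrist_force: [-0.5, -0.4, -1.3]
width: 0.26
```

```bash
python3 - <<'E'
from h import *
st();snap('top','t22');im=load('t22')['im'];cv2.imwrite('pics/t22.png',cv2.resize(im[140:250,220:360],None,fx=5,fy=5,interpolation=cv2.INTER_CUBIC))
E
```

```text
t 24.67 p [0.6112 0.2417 0.0679] yaw -1.85 tilt [ 0.  0. -1.] F [-0.5 -0.4 -1.3] w 0.26 q [11. 30. 84.  0. 66. 13.]
```

View pics/t22.png

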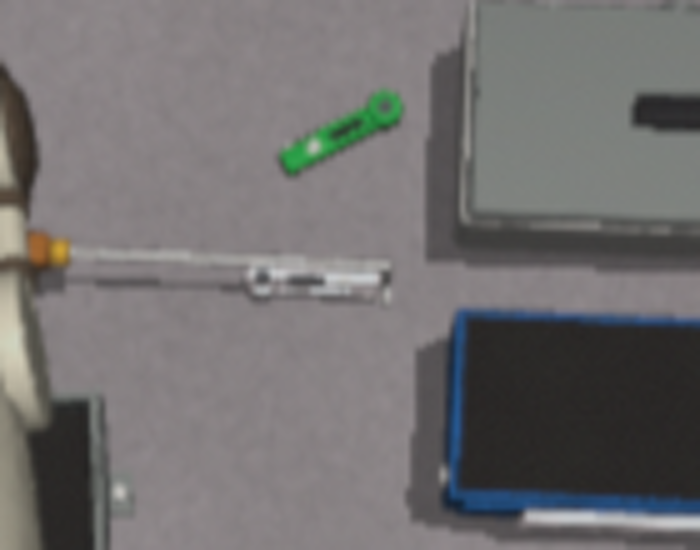

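The arm is fully out of the gap (crop (320,282)). Lift the rod and take it back.

play_rows([
  [[0,0.25,0],[0,0,0],0],
  [[0,0.25,-0.5],[0,0,0],0],
  [[0,0.25,-1.4],[0,0,0],0],
  [[0,0.25,-2.4],[0,0,0],0],
  [[0,0.25,-3.4],[0,0,0],0],
])

```text
time: 25.13
position: [0.6102, 0.2301, 0.2048]
tcp_rot: [[0.999, -0.034, -0.002], [-0.034, -0.999, -0.001], [-0.002, 0.001, -1.0]]
wrist_force: [0.9, -0.4, -1.2]
width: 0.265
```

```bash
python3 - <<'E'
from h import *
st();go([.512,.1,.24],-1.4);go([.5077,-.1305,.24],-1.4)
E
```

```text
t 25.13 p [0.6102 0.2301 0.2048] yaw -1.92 tilt [-0.002 -0.001 -1.   ] F [ 0.9 -0.4 -1.2] w 0.265 q [10. 22. 80. -0. 79. 12.]
shift [-2.346, 3.334, -0.874] turn [0.007, 0.021, -0.105] rows 4.0
shift [-2.26, 9.097, -0.871] turn [0.007, 0.021, -0.105] rows 9.0
```

play_rows([
  [[0,0,-0.9],[0,0,0],0],
  [[-0.6,0.7,-0.9],[0,0,-0.1],0],
  [[-1.2,1.5,-0.9],[0,0,-0.1],0],
  [[-1.8,2.3,-0.9],[0,0,-0.1],0],
  [[-2.3,3.1,-0.9],[0,0,-0.1],0],
])

```text
time: 25.55
position: [0.513, 0.1088, 0.2399]
tcp_rot: [[1.0, -0.024, -0.0], [-0.024, -1.0, -0.0], [-0.0, 0.0, -1.0]]
wrist_force: [-0.4, -0.8, -1.1]
width: 0.263
```

play_rows([
  [[0,1,0],[0,0,0],0],
  [[0,2,0],[0,0,0],0],
  [[0,3,0],[0,0,0],0],
  [[0,4,0],[0,0,0],0],
  [[0,5,0],[0,0,0],0],
])

```text
time: 25.97
position: [0.5091, -0.092, 0.2402]
tcp_rot: [[1.0, -0.025, 0.001], [-0.025, -1.0, -0.001], [0.001, 0.0, -1.0]]
wrist_force: [0.6, 0.1, -1.0]
width: 0.264
```

```bash
python3 - <<'E'
from h import *
grab_frame('wrist');st();go([.5077,-.1305,.24],-1.4)
E
```

```text
t 26.02 p [ 0.509  -0.0992  0.2402] yaw -1.72 tilt [ 0.    -0.006 -1.   ] F [-1.4 -6.6 -1.5] w 0.265 q [-24.   0. 100.  -0.  80. -22.]
shift [-0.008, 0.784, 0.01] turn [0.072, -0.004, -0.065] rows 0.8
```

play_rows([
  [[0,0.3,0],[0,0,0],0],
  [[0,0.6,0],[0,0,0],0],
  [[0,0.75,0],[0,0,0],0],
  [[0,0.75,0],[0,0,0],0],
  [[0,0.75,0],[0,0,0],0],
])

```text
time: 26.43
position: [0.5094, -0.1187, 0.2399]
tcp_rot: [[1.0, -0.023, -0.0], [-0.023, -1.0, 0.0], [-0.0, -0.0, -1.0]]
wrist_force: [-0.1, -0.2, -2.5]
width: 0.262
```

```bash
python3 - <<'E'
from h import *
grab_frame('wrist');st();go([.5077,-.1305,.14],-1.4)
im=snap('scene','s23');cv2.imwrite('pics/s23c.png',cv2.resize(im[130:330,0:320],None,fx=2.4,fy=2.4,interpolation=cv2.INTER_CUBIC))
E
```

```text
t 26.48 p [ 0.5095 -0.1184  0.2399] yaw -1.29 tilt [-0.  0. -1.] F [-0.1  0.1 -0.9] w 0.267 q [-26.   1.  99.   0.  80. -25.]
shift [-0.037, 0.305, 2.497] turn [-0.005, 0.002, 0.022] rows 2.4
```

View pics/s23c.png

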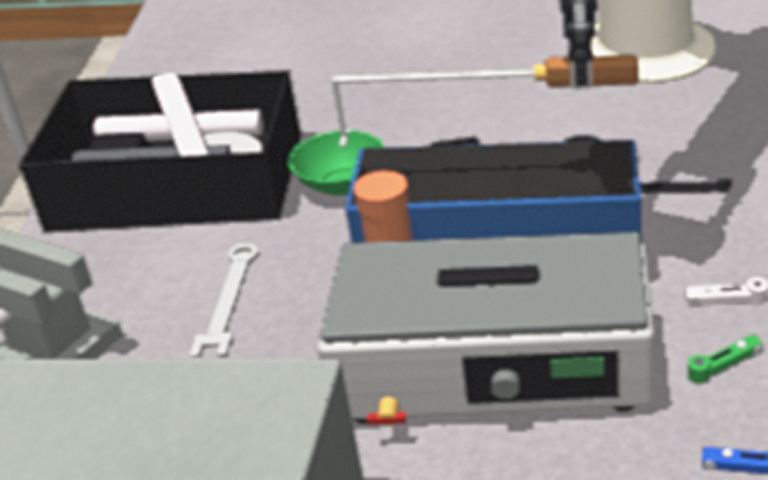

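play_rows([
  [[-0.03,0.33,0],[0,0,0],0],
  [[-0.03,0.33,0.5],[0,0,0],0],
  [[-0.03,0.33,1.3],[0,0,0],0],
  [[-0.03,0.33,2],[0,0,0],0],
  [[-0.03,0.33,2.4],[0,0,0],0],
])

```text
time: 26.95
position: [0.5062, -0.1317, 0.1406]
tcp_rot: [[1.0, -0.023, -0.004], [-0.023, -1.0, 0.002], [-0.004, -0.002, -1.0]]
wrist_force: [-1.5, 0.3, -1.7]
width: 0.26
```

```bash
python3 - <<'E'
from h import *
grab_frame('wrist');grab_frame('wrist');st();go([.5077,-.131,.1295],-1.4)
E
```

```text
t 27.05 p [ 0.5054 -0.1312  0.1404] yaw -1.32 tilt [-0.007  0.003 -1.   ] F [ 0.   0.8 -2. ] w 0.264 q [-28.   7. 105.  -0.  69. -26.]
shift [0.059, -0.007, 0.272] turn [-0.036, 0.077, 0.016] rows 0.3
```

play_rows([
  [[0,0,0.1],[0,0,0],0],
  [[0,0,0.2],[0,0,0],0],
  [[0,0,0.3],[0,0,0],0],
  [[0,0,0.35],[0,0,0],0],
  [[0,0,0.35],[0,0,0],0],
])

```text
time: 27.47
position: [0.508, -0.1325, 0.1301]
tcp_rot: [[1.0, -0.024, 0.0], [-0.024, -1.0, -0.0], [0.0, 0.0, -1.0]]
wrist_force: [0.5, -0.1, -1.0]
width: 0.263
```

play_rows([
  [[0,0,0.03],[0,0,0],0],
  [[0,0,0.06],[0,0,0],0],
  [[0,0,0.06],[0,0,0],0],
])

```text
time: 27.72
position: [0.5083, -0.1327, 0.1284]
tcp_rot: [[1.0, -0.024, 0.001], [-0.024, -1.0, -0.001], [0.001, 0.0, -1.0]]
wrist_force: [-1.2, 0.8, 2.9]
width: 0.265
```

Contact. Release.

play_rows([
  [[0,0,0],[0,0,0],30],
  [[0,0,0],[0,0,0],45],
  [[0,0,0],[0,0,0],60],
  [[0,0,0],[0,0,0],60],
], squeeze=40)

```text
time: 28.05
position: [0.5079, -0.1325, 0.1275]
tcp_rot: [[1.0, -0.024, 0.0], [-0.024, -1.0, -0.0], [0.0, 0.0, -1.0]]
wrist_force: [-0.2, 0.2, -0.6]
width: 0.6
```

play_rows([
  [[0,0,-0.5],[0,0,0],60],
  [[0,0,-1.3],[0,0,0],60],
  [[0,0,-2.2],[0,0,0],60],
  [[0,0,-3],[0,0,0],60],
  [[0,0,-3.2],[0,0,0],60],
])

```text
time: 28.47
position: [0.5103, -0.1337, 0.2619]
tcp_rot: [[1.0, -0.024, 0.009], [-0.024, -1.0, -0.005], [0.009, 0.004, -1.0]]
wrist_force: [0.6, -0.3, 1.6]
width: 0.602
```

```bash
python3 - <<'E'
from h import *
grab_frame('wrist');st();snap('top','t24');im=snap('wrist','w24')
im=load('t24')['im'];cv2.imwrite('pics/t24.png',cv2.resize(im[130:290,170:430],None,fx=3,fy=3,interpolation=cv2.INTER_CUBIC))
W=pts('t24');z=W[...,2];im=im.astype(int);u,v=np.meshgrid(np.arange(560),np.arange(420))
m=(u>255)&(u<312)&(v>185)&(v<205)&(z>.009)&(z<.03)&(im.min(-1)>130)
p=W[m];r=cv2.minAreaRect((p[:,:2]*1000).astype(np.float32));print(r,m.sum())
E
```

```text
t 28.52 p [ 0.5102 -0.1337  0.2612] yaw -1.36 tilt [ 0.008 -0.004 -1.   ] F [ 0.6 -0.1 -0.3] w 0.599 q [-28.   0.  97.  -0.  82. -26.]
((592.2670288085938, 37.42460632324219), (89.6762924194336, 40.719722747802734), 82.5438003540039) 117
```

View pics/t24.png

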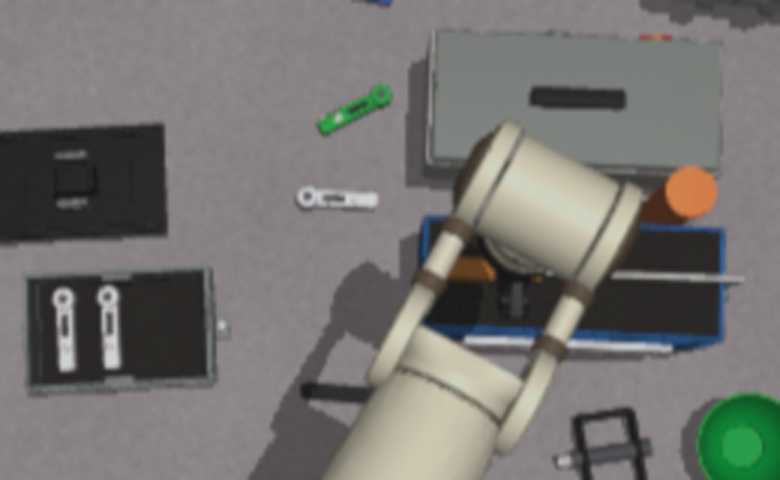

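View pics/w24.png

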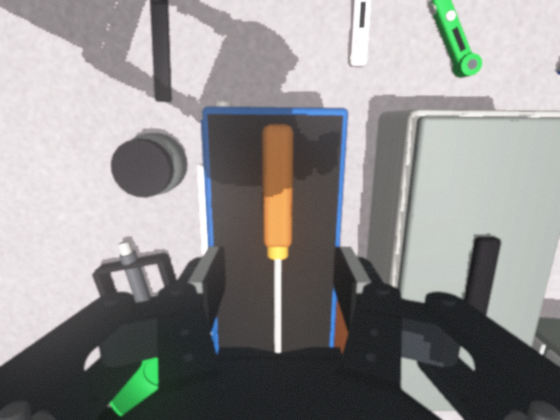

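Rod is back on the chest. The silver arm lies free at top px (282,196). Go to look at it.

```bash
python3 - <<'E'
from h import *
go([.605,-.018,.22],1)
E
```

```text
shift [2.355, -2.922, 0.891] turn [0.005, -0.009, -0.472] rows 3.7
```

play_rows([
  [[2.35,-2.9,0],[0,0,-0.5],60],
  [[2.35,-2.9,0.2],[0,0,-0.5],60],
  [[2.35,-2.9,0.5],[0,0,-0.5],60],
  [[2.35,-2.9,0.9],[0,0,-0.5],60],
  [[2.35,-2.9,0.9],[0,0,-0.5],60],
])

```text
time: 29.03
position: [0.6029, -0.014, 0.2114]
tcp_rot: [[1.0, 0.024, -0.011], [0.024, -1.0, 0.004], [-0.011, -0.005, -1.0]]
wrist_force: [-1.5, 0.1, -1.8]
width: 0.599
```

```bash
python3 - <<'E'
from h import *
grab_frame('wrist');grab_frame('wrist');grab_frame('wrist');snap('wrist','w25');st()
E
```

```text
t 29.23 p [ 0.6038 -0.0194  0.2187] yaw 1.11 tilt [-0.002 -0.    -1.   ] F [-0.2 -0.4 -0.2] w 0.6 q [-13.  14.  87.  -0.  79. -14.]
```

View pics/w25.png

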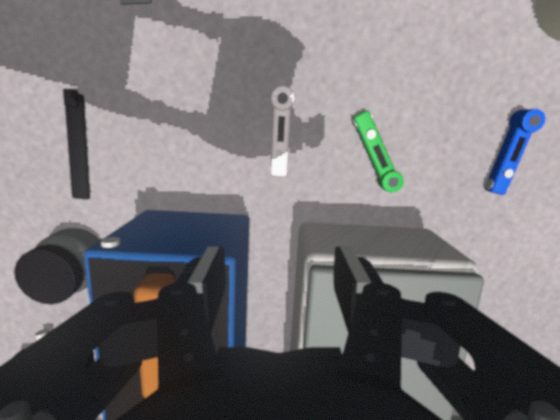

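```bash
python3 - <<'E'
from h import *
arm('w25',(260,305,80,182))
E
```

```text
n 1581 z [0.0145 0.0166 0.0229]
[605.6  35.2] [23.2 90.6] 0.66
centre [0.6056 0.0352] boss dir 88.3 boss [0.6053 0.0671]
```

```bash
python3 - <<'E'
from h import *
go([.6056,.033,.05],.5)
E
```

```text
shift [0.077, -1.308, 4.217] turn [0.001, 0.021, 0.122] rows 4.2
```

play_rows([
  [[0.06,-1.3,0.3],[0,0,0.1],50],
  [[0.06,-1.3,1.2],[0,0,0.1],50],
  [[0.06,-1.3,2.2],[0,0,0.1],50],
  [[0.06,-1.3,3.2],[0,0,0.1],50],
  [[0.06,-1.3,3.9],[0,0,0.1],50],
])

```text
time: 29.65
position: [0.6041, 0.0325, 0.0609]
tcp_rot: [[1.0, 0.01, -0.002], [0.01, -1.0, 0.0], [-0.002, -0.0, -1.0]]
wrist_force: [-0.9, -0.1, -0.5]
width: 0.498
```

play_rows([
  [[0,0,0.2],[0,0,0],50],
  [[0,0,0.3],[0,0,0],50],
  [[0,0,0.3],[0,0,0],50],
  [[0,0,0.3],[0,0,0],50],
])

```text
time: 29.98
position: [0.608, 0.0325, 0.0544]
tcp_rot: [[1.0, 0.01, 0.005], [0.01, -1.0, -0.001], [0.005, 0.001, -1.0]]
wrist_force: [0.4, -0.3, 0.4]
width: 0.5
```

```bash
python3 - <<'E'
from h import *
grab_frame('wrist');st();go([.6056,.033,.003],.5)
E
```

```text
t 30.03 p [0.6082 0.0326 0.0546] yaw 0.61 tilt [ 0.005 -0.001 -1.   ] F [ 0.  -0.5  0.9] w 0.5 q [-8. 25. 94. -0. 61. -9.]
shift [-0.071, -0.012, 1.29] turn [0.01, -0.059, 0.022] rows 1.2
```

play_rows([
  [[-0.03,0,0.4],[0,0,0],50],
  [[-0.03,0,0.75],[0,0,0],50],
  [[-0.03,0,0.95],[0,0,0],50],
  [[-0.03,0,1.1],[0,0,0],50],
  [[-0.03,0,1.2],[0,0,0],50],
])

```text
time: 30.45
position: [0.6044, 0.0333, 0.0028]
tcp_rot: [[1.0, 0.011, -0.001], [0.011, -1.0, 0.0], [-0.001, -0.0, -1.0]]
wrist_force: [0.3, -1.0, -1.2]
width: 0.501
```

play_rows([
  [[0,0,0],[0,0,0],40],
  [[0,0,0],[0,0,0],0],
  [[0,0,0],[0,0,0],0],
  [[0,0,0],[0,0,0],0],
  [[0,0,0],[0,0,0],0],
], squeeze=40)

```text
time: 30.87
position: [0.6052, 0.0332, 0.0041]
tcp_rot: [[1.0, 0.011, 0.001], [0.011, -1.0, -0.0], [0.001, 0.0, -1.0]]
wrist_force: [0.2, 0.7, 0.1]
width: 0.195
```

play_rows([
  [[0,0,-0.5],[0,0,0],0],
  [[0,0,-1.5],[0,0,0],0],
  [[0,0,-2.5],[0,0,0],0],
  [[0,0,-3.4],[0,0,0],0],
  [[0,0,-3.8],[0,0,0],0],
])

```text
time: 31.28
position: [0.6076, 0.033, 0.1619]
tcp_rot: [[1.0, 0.011, 0.009], [0.011, -1.0, -0.001], [0.009, 0.001, -1.0]]
wrist_force: [0.6, -1.5, -0.2]
width: 0.2
```

```bash
python3 - <<'E'
from h import *
st();p=case(-.002,-.045);print(p);go([*p,.16],-86.5)
E
```

```text
t 31.28 p [0.6076 0.033  0.1619] yaw 0.65 tilt [ 0.009 -0.001 -1.   ] F [ 0.6 -1.5 -0.2] w 0.2 q [-8. 17. 90. -0. 72. -9.]
[0.45245091 0.23056184]
shift [-3.821, -4.984, 0.007] turn [-0.064, -0.093, 17.43] rows 12.2
```

Gripped. Carry to the case's free end (case y about -45 mm).

play_rows([
  [[-3.7,-5,0],[0,0,17.4],0],
  [[-3.7,-5,0],[0,0,17.4],0],
  [[-3.7,-5,0],[0,0,17.4],0],
  [[-3.7,-5,0],[0,0,17.4],0],
  [[-3.7,-5,0],[0,0,17.4],0],
])

```text
time: 31.7
position: [0.4804, 0.1968, 0.1557]
tcp_rot: [[0.822, -0.569, 0.0], [-0.569, -0.822, 0.0], [0.0, -0.0, -1.0]]
wrist_force: [-0.2, 0.6, -0.9]
width: 0.193
```

```bash
python3 - <<'E'
from h import *
st();p=case(-.002,-.045);go([*p,.15],-86.5)
E
```

```text
t 31.7 p [0.4804 0.1968 0.1557] yaw -34.69 tilt [ 0.  0. -1.] F [-0.2  0.6 -0.9] w 0.193 q [  9.   5. 105.   0.  70.  44.]
shift [-1.055, -0.295, 0.142] turn [-0.003, 0.001, 10.361] rows 7.2
```

play_rows([
  [[-0.9,-0.2,0.1],[0,0,10.36],0],
  [[-0.9,-0.2,0.1],[0,0,10.36],0],
  [[-0.9,-0.2,0.1],[0,0,10.36],0],
  [[-0.9,-0.2,0.1],[0,0,10.36],0],
  [[-0.9,-0.2,0.1],[0,0,10.36],0],
])

```text
time: 32.12
position: [0.4564, 0.2228, 0.1516]
tcp_rot: [[0.337, -0.941, 0.0], [-0.941, -0.337, -0.0], [0.0, -0.0, -1.0]]
wrist_force: [0.4, 0.1, -0.7]
width: 0.197
```

```bash
python3 - <<'E'
from h import *
st();p=case(-.002,-.045);go([*p,.1],-86.5)
E
```

```text
t 32.12 p [0.4564 0.2228 0.1516] yaw -70.3 tilt [ 0. -0. -1.] F [ 0.4  0.1 -0.7] w 0.197 q [ 12.   4. 107.  -0.  70.  83.]
shift [-0.216, 0.028, 1.291] turn [-0.001, -0.0, 3.24] rows 2.3
```

play_rows([
  [[-0.2,0,0],[0,0,3.2],0],
  [[-0.2,0,0],[0,0,3.2],0],
  [[-0.2,0,0.5],[0,0,3.2],0],
  [[-0.2,0,1],[0,0,3.2],0],
  [[-0.2,0,1.3],[0,0,3.2],0],
])

```text
time: 32.53
position: [0.4529, 0.2298, 0.0979]
tcp_rot: [[0.07, -0.998, -0.002], [-0.998, -0.07, -0.001], [0.0, 0.002, -1.0]]
wrist_force: [-0.9, 0.3, -1.6]
width: 0.199
```

```bash
python3 - <<'E'
from h import *
grab_frame('wrist');snap('wrist','w26');st();p=case(-.002,-.045);go([*p,.014],-86.5)
E
```

```text
t 32.63 p [0.4519 0.2295 0.0971] yaw -85.99 tilt [-0.005 -0.001 -1.   ] F [ 0.1  0.7 -0.7] w 0.197 q [ 13.   8. 109.   0.  63.  99.]
shift [-0.028, -0.028, 2.078] turn [0.062, -0.01, 0.103] rows 2.0
```

View pics/w26.png

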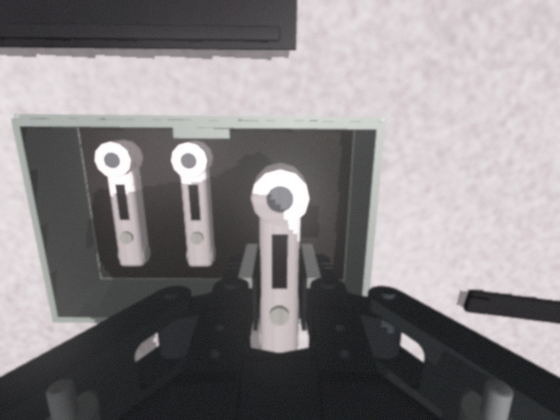

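Room on both sides. Lower, release and rise.

play_rows([
  [[0,0,0.5],[0,0,0],0],
  [[0,0,1.1],[0,0,0],0],
  [[0,0,1.6],[0,0,0],0],
  [[0,0,1.9],[0,0,0],0],
  [[0,0,2.08],[0,0,0],0],
])

```text
time: 33.05
position: [0.4536, 0.2299, 0.0156]
tcp_rot: [[0.07, -0.998, -0.001], [-0.998, -0.07, -0.0], [0.0, 0.001, -1.0]]
wrist_force: [0.9, -0.2, -1.3]
width: 0.195
```

play_rows([
  [[0,0,0],[0,0,0],0],
  [[0,0,0.03],[0,0,0],32],
  [[0,0,0.03],[0,0,0],32],
  [[0,0,0.03],[0,0,0],32],
])

```text
time: 33.38
position: [0.4553, 0.2303, 0.0166]
tcp_rot: [[0.07, -0.998, 0.003], [-0.998, -0.07, 0.001], [-0.0, -0.003, -1.0]]
wrist_force: [0.2, 0.1, 0.5]
width: 0.319
```

play_rows([
  [[0,0,-0.5],[0,0,0],32],
  [[0,0,-1.5],[0,0,0],32],
  [[0,0,-2.5],[0,0,0],32],
  [[0,0,-3.5],[0,0,0],50],
  [[0,0,-4.5],[0,0,0],60],
])

```text
time: 33.8
position: [0.454, 0.23, 0.1982]
tcp_rot: [[0.07, -0.998, 0.002], [-0.998, -0.07, 0.0], [-0.0, -0.002, -1.0]]
wrist_force: [0.4, 0.5, -0.8]
width: 0.588
```

```bash
python3 - <<'E'
from h import *
grab_frame('wrist');snap('wrist','w27');st();
go([.618,.284,.22],3.5)
E
```

```text
t 33.9 p [0.4591 0.2313 0.2045] yaw -85.98 tilt [ 0.017  0.004 -1.   ] F [0.7 0.6 0.4] w 0.603 q [ 13.   0. 104.   0.  75.  99.]
shift [-1.036, -4.061, -0.317] turn [-0.176, -0.125, -17.895] rows 12.5
```

View pics/w27.png

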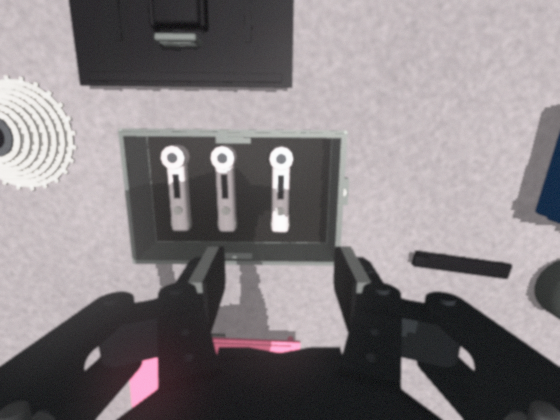

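All three arms lie in the case. Now back to the cover.

play_rows([
  [[-1,-4,-0.3],[0,0,-17.9],100],
  [[-1,-4,-0.3],[0,0,-17.9],100],
  [[-1,-4,-0.3],[0,0,-17.9],100],
  [[-1,-4,-0.3],[0,0,-17.9],100],
  [[-1,-4,-0.3],[0,0,-17.9],100],
])

```text
time: 34.32
position: [0.6164, 0.2819, 0.2047]
tcp_rot: [[0.644, -0.765, 0.002], [-0.765, -0.644, 0.0], [0.001, -0.001, -1.0]]
wrist_force: [-0.7, -0.8, -1.3]
width: 1.002
```

play_rows([
  [[0,0,0],[0,0,-10.7],100],
  [[0,0,0],[0,0,-10.7],100],
  [[0,0,0],[0,0,-10.7],100],
  [[0,0,0],[0,0,-10.7],100],
  [[0,0,0],[0,0,-10.7],100],
])

```text
time: 34.73
position: [0.611, 0.2812, 0.2074]
tcp_rot: [[0.97, -0.242, 0.001], [-0.242, -0.97, 0.0], [0.001, -0.0, -1.0]]
wrist_force: [-0.4, 0.2, -0.2]
width: 1.0
```

```bash
python3 - <<'E'
from h import *
st();go([.618,.284,.21],3.5)
E
```

```text
t 34.73 p [0.611  0.2812 0.2074] yaw -14.01 tilt [ 0.001  0.    -1.   ] F [-0.4  0.2 -0.2] w 1.0 q [14. 24. 76.  0. 80. 28.]
shift [0.152, -0.111, -0.064] turn [-0.003, -0.007, -3.503] rows 2.4
```

play_rows([
  [[0.15,-0.1,-0.1],[0,0,-3.5],100],
  [[0.15,-0.1,-0.1],[0,0,-3.5],100],
  [[0.15,-0.1,-0.1],[0,0,-3.5],100],
  [[0.15,-0.1,-0.1],[0,0,-3.5],100],
])

```text
time: 35.07
position: [0.6178, 0.2835, 0.2115]
tcp_rot: [[0.998, 0.056, 0.001], [0.056, -0.998, 0.0], [0.001, -0.0, -1.0]]
wrist_force: [-0.9, -0.3, -0.1]
width: 1.0
```

```bash
python3 - <<'E'
from h import *
grab_frame('wrist');grab_frame('wrist');grab_frame('wrist');snap('wrist','w28');st();
W=pts('w28');z=W[...,2];u,v=np.meshgrid(np.arange(560),np.arange(420))
m=(u>190)&(u<370)&(v<300)&(z>.012)&(z<.035)
r=cv2.minAreaRect((W[m][:,:2]*1000).astype(np.float32));print(r,np.median(z[m]))
m=(u>190)&(u<370)&(v<260)&(z>.038)&(z<.06)
r=cv2.minAreaRect((W[m][:,:2]*1000).astype(np.float32));print(r,np.median(z[m]))
E
```

```text
t 35.27 p [0.6176 0.2835 0.2112] yaw 3.05 tilt [ 0.  0. -1.] F [ 0.3 -0.3  0.1] w 1.0 q [14. 25. 74. -0. 81. 11.]
((618.232177734375, 333.3582458496094), (128.36734008789062, 204.6082000732422), 3.4834370613098145) 0.02422562773039444
((618.21826171875, 333.3269348144531), (61.58784103393555, 47.719276428222656), 3.072789430618286) 0.043985024787556976
```

View pics/w28.png

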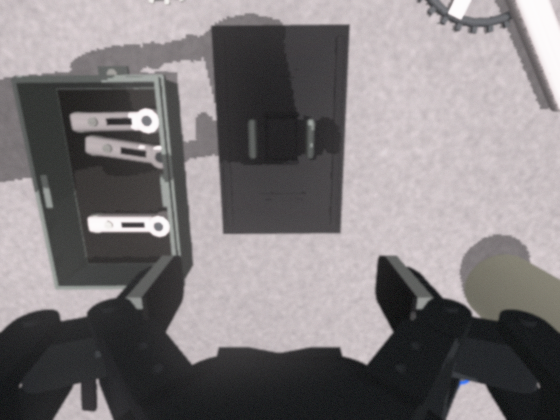

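The middle arm was knocked: now at (125,150), askew towards the case's +x wall. Check whether it still lies flat.

```bash
python3 - <<'E'
from h import *
f='w28';W=pts(f);z=W[...,2];im=load(f)['im'];u,v=np.meshgrid(np.arange(560),np.arange(420))
cv2.imwrite('pics/c28.png',cv2.resize(im[60:300,0:200],None,fx=3,fy=2.4,interpolation=cv2.INTER_CUBIC))
m=(u<190)&(v>70)&(v<290)&(z>.051)&(z<.061)
r=cv2.minAreaRect((W[m][:,:2]*1000).astype(np.float32));print(r)
g=im.min(-1)
for a in [(65,165,105,134),(80,165,135,168),(85,172,210,238)]:
    m=(u>=a[0])&(u<a[1])&(v>=a[2])&(v<a[3])&(g>120)&(z<.045)
    print(np.percentile(z[m],[5,25,50,75,95]).round(4)); 
    for uu in range(a[0]+8,a[1],12):
        k=m&(u==uu)
        if k.sum(): print(uu,W[k].mean(0).round(4))
E
```

```text
((452.24896240234375, 276.262451171875), (132.1407012939453, 206.84288024902344), 3.6246025562286377)
[0.018  0.0195 0.0204 0.0253 0.0269]
73 [0.4086 0.3378 0.0196]
85 [0.4208 0.338  0.02  ]
97 [0.4327 0.3386 0.0198]
109 [0.445  0.3397 0.0202]
121 [0.4569 0.3412 0.02  ]
133 [0.4686 0.342  0.019 ]
145 [0.4827 0.3422 0.0243]
157 [0.4945 0.3434 0.024 ]
[0.0179 0.0194 0.0201 0.0212 0.0265]
88 [0.4214 0.3155 0.0198]
100 [0.4336 0.3144 0.02  ]
112 [0.4455 0.313  0.0197]
124 [0.4577 0.3118 0.0197]
136 [0.4699 0.3112 0.0196]
148 [0.4821 0.3098 0.0197]
160 [0.4946 0.3125 0.0197]
[0.005  0.019  0.0203 0.0231 0.0267]
93 [0.4177 0.2297 0.019 ]
105 [0.431  0.2305 0.0194]
117 [0.4438 0.231  0.0187]
129 [0.4567 0.2318 0.0183]
141 [0.4698 0.2325 0.0181]
153 [0.485  0.2325 0.0237]
165 [0.4983 0.233  0.0248]
```

View pics/c28.png

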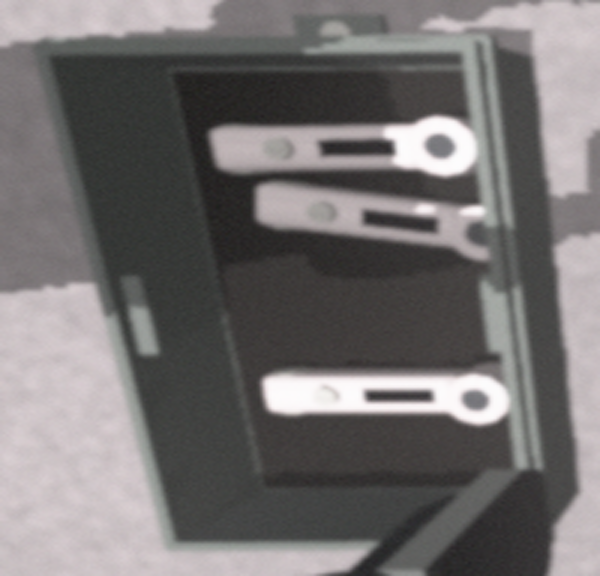

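All three arms are flat on the case floor and well inside, so no mending is needed. Grip the cover.

```bash
python3 - <<'E'
from h import *
go([.6182,.3334,.08],3.4)
E
```

```text
shift [0.08, -1.245, 3.281] turn [-0.0, -0.001, -0.07] rows 3.4
```

play_rows([
  [[0.08,-1.24,0.5],[0,0,-0.07],100],
  [[0.08,-1.24,1.4],[0,0,-0.07],100],
  [[0.08,-1.24,2.3],[0,0,-0.07],100],
  [[0.08,-1.24,3],[0,0,-0.07],100],
  [[0.08,-1.24,3.3],[0,0,-0.07],100],
])

```text
time: 35.68
position: [0.6147, 0.3324, 0.0733]
tcp_rot: [[0.998, 0.06, -0.008], [0.06, -0.998, -0.003], [-0.008, 0.002, -1.0]]
wrist_force: [-0.0, -0.3, -0.3]
width: 0.995
```

```bash
python3 - <<'E'
from h import *
for i in range(4): grab_frame('wrist')
st();go([.6182,.3334,.0265],3.4)
E
```

```text
t 35.88 p [0.6195 0.3334 0.0813] yaw 3.44 tilt [ 0.003  0.001 -1.   ] F [1.5 0.1 0.8] w 1.002 q [18. 35. 75.  0. 69. 15.]
shift [-0.035, -0.001, 1.369] turn [-0.009, -0.033, 0.009] rows 1.3
```

play_rows([
  [[-0.02,0,0.4],[0,0,0],100],
  [[-0.02,0,0.8],[0,0,0],100],
  [[-0.02,0,1.1],[0,0,0],100],
  [[-0.02,0,1.25],[0,0,0],100],
  [[-0.02,0,1.35],[0,0,0],100],
])

```text
time: 36.3
position: [0.6168, 0.3329, 0.024]
tcp_rot: [[0.998, 0.06, -0.002], [0.06, -0.998, -0.001], [-0.002, 0.0, -1.0]]
wrist_force: [0.4, 0.8, 0.1]
width: 1.001
```

play_rows([
  [[0,0,0],[0,0,0],70],
  [[0,0,0],[0,0,0],60],
  [[0,0,0],[0,0,0],50],
  [[0,0,0],[0,0,0],40],
  [[0,0,0],[0,0,0],30],
], squeeze=30)

```text
time: 36.72
position: [0.6194, 0.3337, 0.0279]
tcp_rot: [[0.998, 0.061, 0.005], [0.061, -0.998, 0.001], [0.005, -0.001, -1.0]]
wrist_force: [0.7, -0.3, 5.6]
width: 0.496
```

play_rows([
  [[0,0,0],[0,0,0],30],
  [[0,0,0],[0,0,0],30],
  [[0,0,0],[0,0,0],30],
])

```text
time: 36.97
position: [0.6194, 0.3338, 0.0279]
tcp_rot: [[0.998, 0.061, 0.005], [0.061, -0.998, 0.002], [0.005, -0.001, -1.0]]
wrist_force: [0.3, -1.2, 5.2]
width: 0.495
```

Held. Lift and move over the case.

play_rows([
  [[0,0,-0.4],[0,0,0],30],
  [[0,0,-1.2],[0,0,0],30],
  [[0,0,-2.1],[0,0,0],30],
  [[0,0,-2.9],[0,0,0],30],
  [[0,0,-3.3],[0,0,0],30],
])

```text
time: 37.38
position: [0.6194, 0.334, 0.164]
tcp_rot: [[0.998, 0.061, 0.007], [0.061, -0.998, 0.003], [0.008, -0.002, -1.0]]
wrist_force: [1.3, 0.5, -0.8]
width: 0.493
```

```bash
python3 - <<'E'
from h import *
grab_frame('wrist');grab_frame('wrist')
st();go([.4525,.276,.16],3.5)
E
```

```text
t 37.48 p [0.62   0.3341 0.1634] yaw 3.48 tilt [ 0.009  0.003 -1.   ] F [ 0.4 -0.  -1.8] w 0.495 q [19. 30. 72. -0. 77. 15.]
shift [-4.269, 1.196, 0.042] turn [-0.028, -0.106, -0.003] rows 4.3
```

play_rows([
  [[-0.7,0.2,0],[0,0,0],30],
  [[-1.6,0.5,0],[0,0,0],30],
  [[-2.5,0.75,0],[0,0,0],30],
  [[-3.4,1,0],[0,0,0],30],
  [[-4.1,1.2,0],[0,0,0],30],
])

```text
time: 37.9
position: [0.4523, 0.274, 0.1546]
tcp_rot: [[0.998, 0.061, -0.005], [0.061, -0.998, -0.002], [-0.005, 0.001, -1.0]]
wrist_force: [-0.2, 0.1, -1.9]
width: 0.497
```

play_rows([
  [[-0.1,0,0],[0,0,0],30],
  [[-0.15,0,0],[0,0,0],30],
  [[-0.15,0,0],[0,0,0],30],
  [[-0.15,0,0],[0,0,0],30],
  [[-0.15,0,0],[0,0,0],30],
])

```text
time: 38.32
position: [0.4517, 0.2751, 0.1572]
tcp_rot: [[0.998, 0.06, 0.001], [0.06, -0.998, 0.0], [0.001, -0.0, -1.0]]
wrist_force: [0.1, 0.4, -2.1]
width: 0.494
```

```bash
python3 - <<'E'
from h import *
for i in range(3):grab_frame('wrist')
st();snap('wrist','w30');st();go([.4525,.276,.09],3.5)
f='w30';W=pts(f);z=W[...,2];u,v=np.meshgrid(np.arange(560),np.arange(420))
m=(v<280)&(u>110)&(u<450)&(z>.13)&(z<.175)
p=W[m];print(len(p),np.linalg.lstsq(np.c_[p[:,:2],np.ones(len(p))],p[:,2],rcond=None)[0])
# visible plate: x edges 
for vv in (60,120,180,230):
    k=np.where(m[vv])[0];print(vv,W[vv,k[0]].round(4),W[vv,k[-1]].round(4))
k=np.where(m[:,200])[0];print(W[k[0],200].round(4));k=np.where(m[:,380])[0];print(W[k[0],380].round(4))
E
```

```text
t 38.47 p [0.4513 0.275  0.1572] yaw 3.47 tilt [ 0.  0. -1.] F [ 0.1  0.2 -1.4] w 0.499 q [ 18.   6. 103.  -0.  70.  15.]
t 38.52 p [0.4511 0.275  0.1571] yaw 3.47 tilt [-0. -0. -1.] F [-0.4 -0.4 -2.1] w 0.493 q [ 18.   6. 103.  -0.  70.  15.]
shift [0.036, -0.024, 1.678] turn [0.0, 0.0, -0.006] rows 1.6
67208 [ 0.00397069 -0.06827502  0.17553716]
60 [0.3831 0.362  0.1525] [0.5108 0.3697 0.1531]
120 [0.3847 0.3376 0.1527] [0.5122 0.3454 0.153 ]
180 [0.3865 0.3108 0.1528] [0.514  0.3185 0.1523]
230 [0.3877 0.2863 0.1528] [0.5156 0.2941 0.1529]
[0.4135 0.3746 0.1526]
[0.4878 0.3791 0.1528]
```

View pics/w30.png

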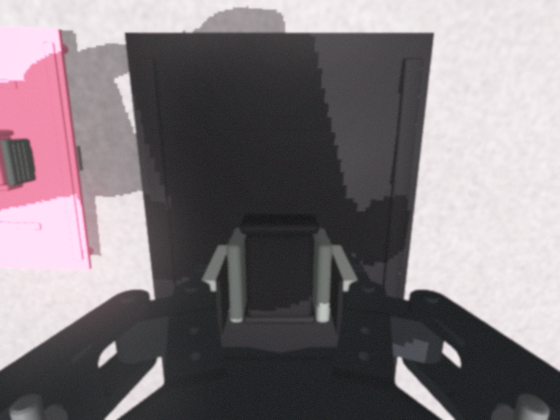

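The cover sits in the grip just as when lifted (cols 126–433), and level. Lower it.

play_rows([
  [[0.03,-0.02,0.4],[0,0,0],30],
  [[0.03,-0.02,0.9],[0,0,0],30],
  [[0.03,-0.02,1.3],[0,0,0],30],
  [[0.03,-0.02,1.55],[0,0,0],30],
  [[0.03,-0.02,1.6],[0,0,0],30],
])

```text
time: 38.93
position: [0.4504, 0.2753, 0.091]
tcp_rot: [[0.998, 0.061, -0.004], [0.061, -0.998, -0.001], [-0.004, 0.001, -1.0]]
wrist_force: [0.1, 0.6, -1.8]
width: 0.498
```

play_rows([
  [[0,0,0],[0,0,0],30],
  [[0,0,0],[0,0,0],30],
  [[0,0,0],[0,0,0],30],
  [[0,0,0],[0,0,0],30],
  [[0,0,0],[0,0,0],30],
])

```text
time: 39.35
position: [0.4523, 0.276, 0.094]
tcp_rot: [[0.998, 0.061, 0.002], [0.061, -0.998, 0.0], [0.002, -0.0, -1.0]]
wrist_force: [0.7, 0.2, -1.5]
width: 0.497
```

```bash
python3 - <<'E'
from h import *
st();go([.4524,.2758,.0645],3.5)
E
```

```text
t 39.35 p [0.4523 0.276  0.094 ] yaw 3.48 tilt [ 0.002  0.    -1.   ] F [ 0.7  0.2 -1.5] w 0.497 q [ 18.  11. 106.   0.  63.  15.]
shift [0.001, 0.005, 0.738] turn [-0.005, -0.018, -0.004] rows 0.7
```

play_rows([
  [[0,0,0.1],[0,0,0],30],
  [[0,0,0.2],[0,0,0],30],
  [[0,0,0.3],[0,0,0],30],
  [[0,0,0.38],[0,0,0],30],
  [[0,0,0.42],[0,0,0],30],
])

```text
time: 39.77
position: [0.4512, 0.2756, 0.0755]
tcp_rot: [[0.998, 0.061, -0.001], [0.061, -0.998, -0.0], [-0.001, 0.0, -1.0]]
wrist_force: [-0.3, 0.5, -2.6]
width: 0.493
```

Lugs are inside with no contact force. Continue.

play_rows([
  [[0,0,0.07],[0,0,0],30],
  [[0,0,0.14],[0,0,0],30],
  [[0,0,0.2],[0,0,0],30],
  [[0,0,0.25],[0,0,0],30],
  [[0,0,0.28],[0,0,0],30],
])

```text
time: 40.18
position: [0.4516, 0.2757, 0.0648]
tcp_rot: [[0.998, 0.061, -0.0], [0.061, -0.998, -0.0], [-0.0, 0.0, -1.0]]
wrist_force: [-0.6, 0.2, -2.5]
width: 0.492
```

play_rows([
  [[0,0,0.04],[0,0,0],30],
  [[0,0,0.08],[0,0,0],30],
  [[0,0,0.08],[0,0,0],30],
])

```text
time: 40.43
position: [0.4518, 0.2758, 0.0641]
tcp_rot: [[0.998, 0.061, -0.001], [0.061, -0.998, -0.001], [-0.001, 0.001, -1.0]]
wrist_force: [-7.8, -3.9, 15.2]
width: 0.492
```

Seated (TCP 0.064, 15 N). Open the fingers.

play_rows([
  [[0,0,0],[0,0,0],60],
  [[0,0,0],[0,0,0],75],
  [[0,0,0],[0,0,0],95],
  [[0,0,0],[0,0,0],100],
  [[0,0,0],[0,0,0],100],
])

```text
time: 40.85
position: [0.4519, 0.2758, 0.062]
tcp_rot: [[0.998, 0.061, 0.0], [0.061, -0.998, 0.0], [0.0, -0.0, -1.0]]
wrist_force: [0.5, 0.3, -0.9]
width: 0.998
```

play_rows([
  [[0,0,-0.5],[0,0,0],100],
  [[0,0,-1.3],[0,0,0],100],
  [[0,0.4,-2.2],[0,0,0],100],
  [[0,0.8,-3.1],[0,0,0],100],
  [[0,1.2,-3.8],[0,0,0],100],
])

```text
time: 41.27
position: [0.4553, 0.2276, 0.217]
tcp_rot: [[0.998, 0.062, 0.003], [0.062, -0.998, 0.001], [0.003, -0.0, -1.0]]
wrist_force: [0.2, 0.5, -0.0]
width: 1.0
```

```bash
python3 - <<'E'
from h import *
for i in range(5):grab_frame('wrist')
snap('wrist','w31');st();im=snap('scene','s31')
W=pts('w31');z=W[...,2];u,v=np.meshgrid(np.arange(560),np.arange(420))
b=(u>200)&(u<365)&(v<250)
m=b&(z>.052)&(z<.066);p=W[m]
r=cv2.minAreaRect((p[:,:2]*1000).astype(np.float32));print(r,np.percentile(z[m],[5,50,95]),np.linalg.lstsq(np.c_[p[:,:2],np.ones(len(p))],p[:,2],rcond=None)[0])
m=b&(z>.078);print(cv2.minAreaRect((W[m][:,:2]*1000).astype(np.float32)))
cv2.imwrite('pics/s31c.png',cv2.resize(im[150:250,300:480],None,fx=4,fy=4,interpolation=cv2.INTER_CUBIC))
for u0 in range(240,335,2): 
    if z[139,u0]>.075: print(u0,W[139,u0].round(4))
E
```

```text
t 41.57 p [0.4537 0.2279 0.2124] yaw 3.49 tilt [-0.003 -0.    -1.   ] F [0.4 0.2 0.1] w 0.996 q [ 13.   0. 103.   0.  77.  10.]
((451.07830810546875, 275.74078369140625), (131.2746124267578, 204.3262176513672), 3.513078451156616) [0.05908119 0.06040084 0.06285131] [ 0.00099409 -0.00043969  0.06024091]
((452.49322509765625, 276.09326171875), (61.52006149291992, 47.551483154296875), 3.281277894973755)
244 [0.4233 0.2774 0.0859]
246 [0.425  0.2776 0.087 ]
248 [0.4266 0.2776 0.0867]
250 [0.428  0.2775 0.0835]
262 [0.4377 0.2779 0.0788]
264 [0.4395 0.2781 0.0806]
266 [0.4412 0.2781 0.08  ]
268 [0.4428 0.2783 0.0803]
270 [0.4445 0.2784 0.0804]
272 [0.4462 0.2785 0.0801]
274 [0.4479 0.2786 0.0803]
276 [0.4495 0.2787 0.0798]
278 [0.4512 0.2788 0.0798]
280 [0.4529 0.2789 0.0804]
282 [0.4546 0.279  0.0813]
284 [0.4562 0.2791 0.0811]
288 [0.4596 0.2793 0.0797]
290 [0.4613 0.2793 0.0795]
292 [0.463  0.2795 0.0796]
294 [0.4646 0.2796 0.0811]
296 [0.4663 0.2797 0.0801]
308 [0.4762 0.2804 0.0828]
312 [0.4791 0.2808 0.0862]
314 [0.4808 0.2809 0.0858]
316 [0.483  0.2808 0.0812]
```

View pics/w31.png

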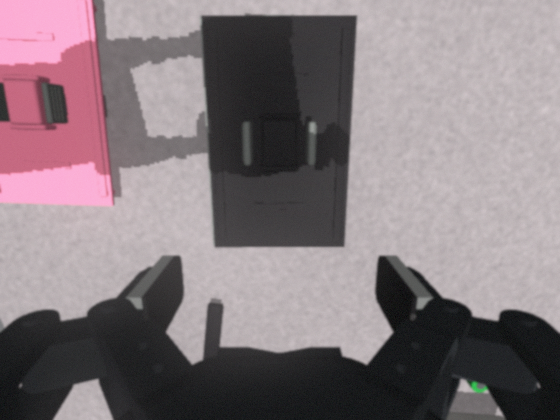

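View pics/s31c.png

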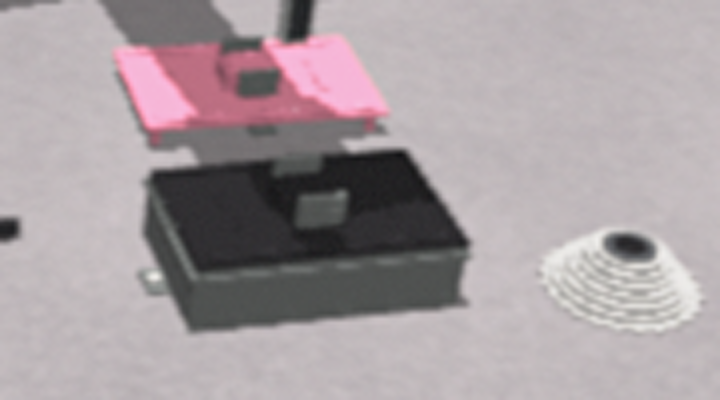

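```bash
python3 - <<'E'
from h import *
snap('top','t32')
im=snap('scene','s32')
E
```

```text
(no output)
```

View pics/t32.png

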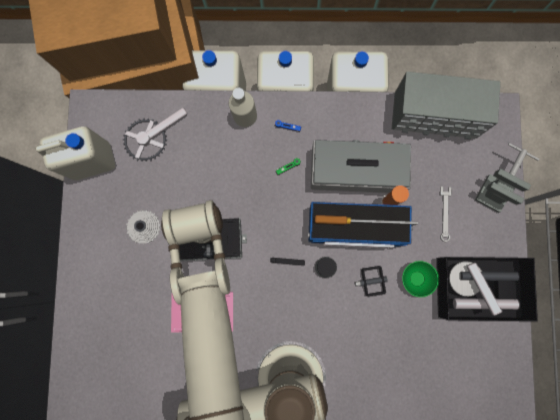

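View pics/s32.png

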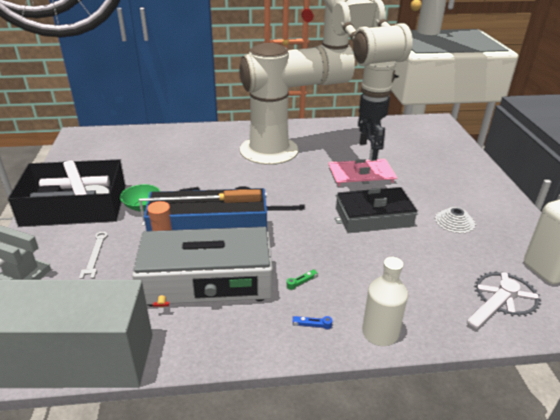

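No silver arm is left on the bench or in the gap, the rod lies on the chest, and the bystanders are in their places. Handing in.

```bash
python3 - <<'E'
from h import *
st();print(hand_in())
E
```

```text
t 41.72 p [0.4537 0.228  0.2123] yaw 3.51 tilt [-0.003 -0.001 -1.   ] F [-0.1 -0.9  0.1] w 1.0 q [ 13.   0. 103.   0.  77.  10.]
the job is handed in; nothing more can be done
None
```

All three brake arms that were present are packed in the case, the cover is back on, and the rod is back on top of the tool chest. I handed in at about 42 s; no verdict was reported.

**What I did:**
- I squeezed the cover off and set it aside.
- I put both bench arms into the case.
- I drew the one arm in the gap out with the bent rod and returned the rod to the chest.
- I put the third arm into the case and seated the cover.

**Last checks:**
- **Cover:** it is level, with its top at 60.4 mm and its centre about 1 mm from the case's. Both tabs are sprung out, with the same 61.5 mm span as at the start.
- **Loose arms:** no silver arm is left on the bench. The gap looked empty in the wrist picture after I drew the arm out.
- **Rod and bystanders:** the rod lies along the chest top, and the bystanders look unmoved in the last pictures.

**What disagreed:**
- One arm was knocked inside the case before closing. It still lay flat and well within, so I left it.
- The top and wrist cameras differed by about 5 mm in x. I used the wrist camera for grasps, and it held up.

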